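# Load the dead-end bin rail in order

### The arm

A 7-joint arm with a two-finger parallel gripper is mounted at the origin on a cart in front of the work surface, level with it; the furniture and walls round the work are solid. World frame = base frame: x ahead of the robot, y to its left, z up, the work surface at z = 0. Lengths are in m, angles in rad, forces in N, time in s.
With the tool pointing down it reaches from about 0.375 to 0.925 m from the base axis. Payload 3.1 kg.
Tool frame: the origin (TCP) lies midway between the tips of the shut fingers; the grasp point (between the pads) lies 19 mm behind it; z points along the fingers, y is the direction in which the jaws open and shut (so a half turn about z gives the same grasp; the last joint's range is limited). The gripper opens to 85 mm and grips with 20 to 120 N. Pads are 22 mm wide; open, the fingers measure 114 mm over their backs; the gripper's body (76 mm by 85 mm) begins 54 mm behind the grasp point. The pads swing forward as they close: fully open they stand 13 mm farther back than shut.
Start: joints at [-1.24, 0.383, 0.044, 1.598, -0.018, 1.161, -0.05], TCP at [0.27, 0.591, 0.231] pointing down, gripper open.
Joint ranges: [-2.61, 2.61], [-0.41, 2.15], [-1.48, 1.57], [0, 2.5], [-1.57, 4.71], [0.05, 1.97], [-2.85, 2.85]. Speed limits (rad/s): [2.79, 2.79, 3.14, 3.14, 3.14, 3.14, 3.14].

### API

Orientations are given as a unit quaternion [w, x, y, z].
In Python, from bench import manip gives the robot as it stands.
- The arm moves only by the tool carry_out, never from a script. Its argument "targets" is a list of rows, each a list of 7 numbers: the shift along the tool's x, y, z in mm, then the turn, a rotation vector about the tool's x, y, z in degrees, then the finger opening in mm, from 0 to 85.4. A call has 1 to 5 rows; each row is the pose to reach, as a shift and turn from the pose commanded when the call began, along the tool's axes at that moment; what a row does not reach only later rows make up. A row lasts 1/12 s, in which the tool goes at most 41.7 mm and 7.16 degrees, less where a joint would pass 70% of its speed; a pose out of reach is approached as far as the arm can. A call with a gripper value outside its range is refused whole. The fingers move at their own pace and stop on an object; "force" is the grip in N (left out, the last holds). Time passes only in rows, so rows that repeat a pose let the fingers close. It gives the time, the measured TCP pose, the force and the opening at its end, in the units of the state.
- manip.sense(): the state, without advancing time (a new reading comes with each control period).
- manip.get_image(name): name is "side" or "top"; returns a dict with "img" (480x640x3 uint8, red, green, blue), "vfov" (degrees; the focal length in pixels is half the picture's height over the tangent of half this angle, whatever the lens; pixels are square), "cx", "cy" (the principal point, pixels), "k1" (the pictures are not rectified: a ray, as slopes to the right and down, at radius r is drawn at 1 + k1 r^2 times it, then the intrinsics apply), "pose" (4x4, takes a point from camera to world coordinates). Camera axes: x right, y down, z forward; pixel columns grow to the right and rows downward; lengths in m; the calibration is good to about 2 mm. A picture is of the moment at which its call begins. There is no depth.
- manip.hand_in(): hands the job in, once; it reports no verdict.
Trained networks look in a picture, given as the dict that the camera call returned (one of the last four; its "shot" number tells which), for a name from the list of things; names that differ only in an ending like _2 or _b are one class to them, and where a whole thing is asked for, a point or a joint stands for the part that bears it (a point fixed in the world has none). Each returns a list of dicts, best first, with "p" (0 to 1); they miss things now and then, are a little off and sometimes report something else, mostly with a low value. They report only what shows in the picture. A call takes as long as a camera call. They do not tell look-alikes from the thing itself.
- manip.search_frame(picture, label): "bbox" ([left, top, width, height] in pixels, round what is visible of it).
- manip.outline_of(picture, label): "region" (480x640 bool, what is visible of it) and "bbox" ([left, top, width, height] in pixels, round what is visible of it).
The state is a dict: "clock": time; "joints": joint angles; "dq": joint speeds; "effort": joint torques, N m; "tool_pos": TCP position; "tcp_rot": TCP orientation; "wrist_force": force on the tool from outside, world axes, zero at the start; "torque": the same for the moment, N m; "grip_width": opening from 0.0 (shut) to 1.0 (fully open).
Only numpy, scipy, OpenCV 4.12 (cv2) and the standard library are available. Lean on these libraries where they do the work, as an engineer would, in place of code of your own. Each camera call takes 0.05 s, during which the arm holds its last target.

### The job

Load the three parts bins into the bin rail: slide them in through its open mouth so that the red bin stands against the closed end, the yellow bin next to it and the small blue bin last, low fronts facing the low front rail, pushed fully home square and touching with no gaps. The bins are full of loose parts, so slide them flat along the bench without lifting or tipping them, and do not shift anything else that stands there.

Things in the scene. Friction and masses are not known exactly. Their poses are not given: they have to be found in the camera images.
- bin_rail: Aluminium lane, fixed to the bench, open above, no floor of its own. Origin: on the bench at the middle of the end stop's inner face. The lane runs along -y (to the robot's right) to the mouth; x points across it, away from the robot; 119.5 mm wide inside. 8 mm rails: back (+x) 35 mm high, front (-x) 15 mm high; end stop 35 mm high, 10 mm thick. Feet stick out behind to x = +85 mm.
- rail_mouth (a point): Middle of the rail's open mouth on the bench, at y = -225 mm of the rail (white line). From here flared lead-ins open about 0.45 rad outward to y = -254 mm, |x| = 76 mm of the rail.
- rail_place (a point): Point on the back rail by the red patch at the closed end; patches: red, yellow, blue from the closed end. With all bins fully home, touching, the origins of red, yellow and blue stand at y = -39.5, -118.5 and -191.5 mm of the rail.
- red_bin: Red open-topped bin of brass pins (contents fixed): 111 mm long in its x, 52 mm high, 79 mm wide in its y over the black rubber bumper strips low on its sides (5 to 17 mm up), 76 mm over the lips. Rigid 2 mm walls and floor; inside 107 x 66 mm, room for fingers. Low front at x = -55 mm, back wall at x = +56 mm. Up to 0.21 kg. Origin: centre of the underside; x points to its back, z up.
- yellow_bin: Yellow open-topped bin of black chips (contents fixed): 111 mm long in its x, 52 mm high, 79 mm wide in its y over the black rubber bumper strips low on its sides (5 to 17 mm up), 76 mm over the lips. Rigid 2 mm walls and floor; inside 107 x 66 mm, room for fingers. Low front at x = -55 mm, back wall at x = +56 mm. Up to 0.21 kg. Origin: centre of the underside; x points to its back, z up.
- blue_bin: Small dark blue open-topped bin of chips (contents fixed): 86 mm long in its x, 45 mm high, 67 mm wide in its y over the black rubber bumper strips low on its sides (5 to 17 mm up), 64 mm over the lips. Rigid 2 mm walls and floor; inside 81 x 54 mm. Low front at x = -42 mm, back wall at x = +43 mm. Up to 0.14 kg. Origin: centre of the underside; x points to its back, z up.
- red_bin_front (a point): Middle of the red bin's low front wall (23 mm high), 20 mm up. The side walls slope down to it over the foremost third.
- yellow_bin_front (a point): Middle of the yellow bin's low front wall (23 mm high), 20 mm up. The side walls slope down to it over the foremost third.
- blue_bin_front (a point): Middle of the blue bin's low front wall (20 mm high), 20 mm up. The side walls slope down to it over the foremost third.
- solder_reel: Bystander: reel of solder wire with blue flanges standing on its flange, 54 mm across, 43 mm high. Origin: centre of the underside. (To the right of the bins, from about world y = -0.11 m on, a tall fixed blower and a microscope stand on the bench; pliers and a screwdriver lie near its front edge at x < 0.36 m, out of the way.)
- amber_tape: Bystander: roll of amber tape lying flat, 96 mm across, 15 mm high. Origin: centre of the underside.
- tub: Bystander: white square tub with lid, 66 x 66 x 64 mm high. Origin: centre of the underside.
- caliper: Bystander: digital caliper lying flat, 61 mm in x, 180 mm in y, 13 mm high. Origin: centre of the underside.
- pink_case: Bystander: small pink box, 40 mm in x, 55 mm in y, 20 mm high. Origin: centre of the underside.
There are look-alikes about, which are no part of the job. Of the things like the blue_bin, leave any that is purple; of the rest the larger one is meant.

How it is judged:
At the end, for the whole second after the job is handed in: All three bins stand flat and at rest in the rail, released, square to it within 0.12 rad with their low fronts to the low front rail: red, yellow, blue from the closed end, within 6, 10 and 14 mm of their fully home places (no gaps of more than a few millimetres) (y of red_bin in the frame of bin_rail between -0.0455 and -0.0315 m and x of red_bin in the frame of bin_rail between -0.03 and 0.03 m and x of each of red_bin_front, yellow_bin_front, blue_bin_front in the frame of bin_rail below -0.015 m and angle between the x axis of each of red_bin, yellow_bin, blue_bin and the x axis of bin_rail, either way round below 0.12 rad and height (world z) of each of red_bin, yellow_bin, blue_bin below 0.006 m and angle between each of red_bin, yellow_bin, blue_bin's own z axis and vertical below 0.08 rad and linear speed of each of red_bin, yellow_bin, blue_bin below 0.01 m/s and y of yellow_bin in the frame of bin_rail between -0.1285 and -0.1105 m and x of yellow_bin in the frame of bin_rail between -0.03 and 0.03 m and y of blue_bin in the frame of bin_rail between -0.2055 and -0.1835 m and x of blue_bin in the frame of bin_rail between -0.03 and 0.03 m); the robot touches nothing.
It fails at once if the red bin lifted more than 15 mm off the bench or tipped by more than 0.25 rad (height (world z) of red_bin above 0.015 m or angle between red_bin's own z axis and vertical above 0.25 rad).
It fails at once if the yellow bin lifted more than 15 mm off the bench or tipped by more than 0.25 rad (height (world z) of yellow_bin above 0.015 m or angle between yellow_bin's own z axis and vertical above 0.25 rad).
It fails at once if the blue bin lifted more than 15 mm off the bench or tipped by more than 0.25 rad (height (world z) of blue_bin above 0.015 m or angle between blue_bin's own z axis and vertical above 0.25 rad).
It fails at once if a bystander (reel, tape, tub, caliper or pink box) shifted by more than 20 mm (distance of any of solder_reel, amber_tape, tub, caliper, pink_case from where it was at the start of the episode above 0.02 m).
It also fails if it takes over 72 s, if anything falls off the work surface, if the arm or the gripper's body presses on something with over 40 N, if the wrist force passes 120 N, or if a joint passes its speed limit or range.

## Working session

There is one attempt and no reset: what is moved stays moved. The work goes in short steps, Python scripts to look and compute and a tool call to move; the robot and the scene stay as the last step left them, time stands still between calls to the robot, and variables do not carry over. Pictures are saved under pics/ and viewed, and the job is handed in when it is done.

Besides the shell and the picture viewer there is one more tool, called after ">>>" as name(argument=value, ...), one argument or row to a line, values as JSON. carry_out: Moves the arm, as the interface text tells. Its arguments: {"type":"object","properties":{"targets":{"type":"array","items":{"type":"array","items":{"type":"number"}}},"force":{"type":"number"}},"required":["targets"]}

```bash
ls; mkdir -p pics; python3 - <<'E'
from bench import manip
import cv2
print(manip.sense())
for n in ("top","side"):
    d=manip.get_image(n); cv2.imwrite(f"pics/{n}0.png",d["img"][:,:,::-1])
    print(n,d["vfov"],d["cx"],d["cy"],d["k1"],d["pose"].tolist() if hasattr(d["pose"],"tolist") else d["pose"])
E
```

```text
pics
{'clock': 0.0, 'joints': array([-1.23982699,  0.38384348,  0.04386758,  1.59957623, -0.01792754,
        1.16118908, -0.0499149 ]), 'dq': array([-4.25566973e-04,  5.34300278e-04,  9.52798377e-05, -2.81454865e-05,
       -6.79999319e-04, -3.45356222e-04, -6.84240431e-05]), 'effort': array([-2.03368808e-05, -4.33454669e+01,  1.02433976e+00, -2.49509078e+01,
        1.05641090e-02,  1.11623787e-02, -1.63614573e-05]), 'tool_pos': array([0.26986492, 0.59029819, 0.22988116]), 'tcp_rot': array([-2.15851791e-04,  2.12734981e-01,  9.77109056e-01, -1.29364619e-03]), 'wrist_force': array([ 0.44835022,  0.25622228, -0.13556483]), 'torque': array([-0.0016184 , -0.02493662, -0.04938542]), 'grip_width': 0.9985187020634494}
top 56.38834367372979 322.0755806514328 242.97748124648064 -0.05567050866651649 [[-0.022539358107193843, -0.9970862720736022, 0.07287621956771476, 0.47821308941148577], [-0.9997431677252131, 0.022651505535541967, 0.0007126596167750992, 0.06510566888199439], [-0.0023613392114951487, -0.07284143971215426, -0.9973407385331196, 1.218594030487132], [0.0, 0.0, 0.0, 1.0]]
side 48.2506327524519 315.45295523150776 243.1703749529619 -0.08592493517778342 [[0.9994049331637457, 0.033008357892458005, -0.010011387377023236, 0.579665273229354], [0.026439697031071928, -0.5466869272222132, 0.836919557678777, -1.1420142048166144], [0.022152245684682652, -0.8366862326544987, -0.5472343429441792, 0.8652849643960626], [0.0, 0.0, 0.0, 1.0]]
```

View pics/top0.png

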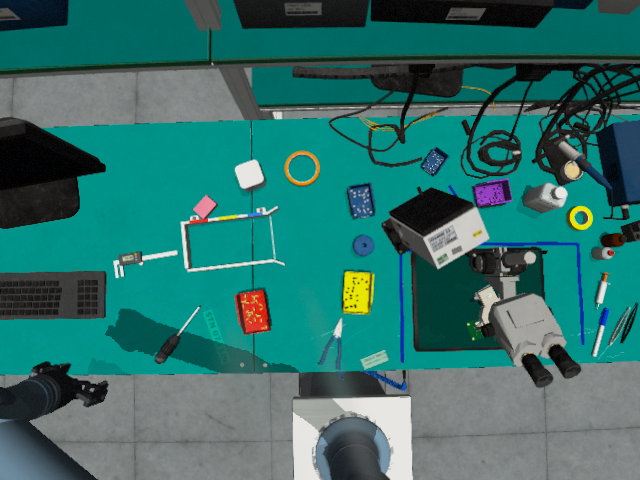

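View pics/side0.png

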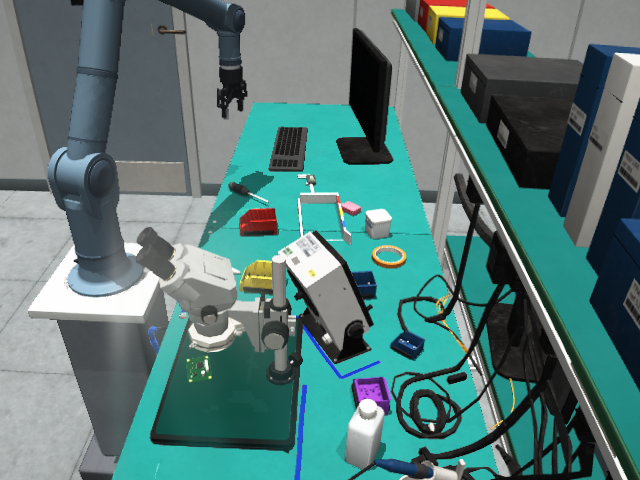

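```bash
cat > h.py <<'E'
from bench import manip
import numpy as np, cv2
def K(d):
    f=240/np.tan(np.radians(d["vfov"])/2); return f
def proj(d,P):
    P=np.atleast_2d(np.asarray(P,float)); T=np.linalg.inv(d["pose"])
    c=P@T[:3,:3].T+T[:3,3]; s=c[:,:2]/c[:,2:]
    r2=(s**2).sum(1,keepdims=True); s=s*(1+d["k1"]*r2)
    return s*K(d)+[d["cx"],d["cy"]]
def ray(d,uv):
    m=(np.atleast_2d(np.asarray(uv,float))-[d["cx"],d["cy"]])/K(d); s=m.copy()
    for _ in range(20): s=m/(1+d["k1"]*(s**2).sum(1,keepdims=True))
    v=np.c_[s,np.ones(len(s))]@np.asarray(d["pose"])[:3,:3].T
    return np.asarray(d["pose"])[:3,3],v/np.linalg.norm(v,axis=1,keepdims=True)
def at_z(d,uv,z=0):
    o,v=ray(d,uv); return o+v*((z-o[2])/v[:,2])[:,None]
def crop(d,x,y,w,h,s,fn):
    c=d["img"][y:y+h,x:x+w,::-1]; c=cv2.resize(c,None,fx=s,fy=s,interpolation=cv2.INTER_CUBIC); cv2.imwrite(fn,c)
def pair(): return manip.get_image("top"),manip.get_image("side")
E
python3 - <<'E'
from h import *
import pickle
t,s=pair(); pickle.dump((t,s),open("p0.pkl","wb"))
crop(t,170,140,240,200,3.3,"pics/t1.png"); crop(s,200,160,200,150,4,"pics/s1.png")
for n in ["red_bin","yellow_bin","blue_bin","bin_rail","solder_reel","tub","amber_tape","caliper","pink_case"]:
    for d,nm in((t,"top"),(s,"side")):
        for r in manip.search_frame(d,n): 
            b=r["bbox"]; print(n,nm,[round(float(q)) for q in b],round(r["p"],2),at_z(d,[b[0]+b[2]/2,b[1]+b[3]/2],0.03).round(3))
E
```

```text
red_bin top [116, 251, 62, 27] 0.52 [[0.517 0.538 0.03 ]]
red_bin side [236, 208, 42, 26] 0.96 [[0.383 0.247 0.03 ]]
yellow_bin top [342, 270, 35, 44] 0.95 [[ 0.432 -0.029  0.03 ]]
yellow_bin side [242, 263, 31, 33] 0.91 [[ 0.42  -0.044  0.03 ]]
blue_bin top [422, 148, 27, 29] 0.9 [[ 0.778 -0.246  0.03 ]]
blue_bin top [474, 178, 37, 31] 0.89 [[ 0.688 -0.399  0.03 ]]
blue_bin top [350, 185, 28, 35] 0.67 [[ 0.67  -0.049  0.03 ]]
blue_bin side [355, 273, 23, 27] 0.86 [[ 0.699 -0.058  0.03 ]]
blue_bin side [351, 379, 41, 33] 0.68 [[ 0.692 -0.414  0.03 ]]
blue_bin side [391, 331, 36, 35] 0.65 [[ 0.783 -0.277  0.03 ]]
bin_rail top [179, 210, 100, 61] 0.8 [[0.578 0.315 0.03 ]]
bin_rail side [300, 193, 53, 50] 0.56 [[0.594 0.275 0.03 ]]
solder_reel top [353, 237, 20, 18] 0.6 [[ 0.555 -0.043  0.03 ]]
tub top [234, 158, 33, 32] 0.6 [[0.756 0.256 0.03 ]]
tub side [367, 211, 25, 27] 0.69 [[0.755 0.251 0.03 ]]
amber_tape top [284, 151, 36, 36] 0.76 [[0.766 0.115 0.03 ]]
amber_tape side [371, 245, 34, 25] 0.61 [[0.765 0.075 0.03 ]]
caliper side [372, 245, 36, 24] 0.51 [[0.772 0.078 0.03 ]]
caliper side [298, 179, 16, 15] 0.46 [[0.524 0.488 0.03 ]]
caliper side [368, 212, 25, 28] 0.22 [[0.758 0.242 0.03 ]]
pink_case top [193, 196, 26, 23] 0.82 [[0.667 0.375 0.03 ]]
```

View pics/t1.png

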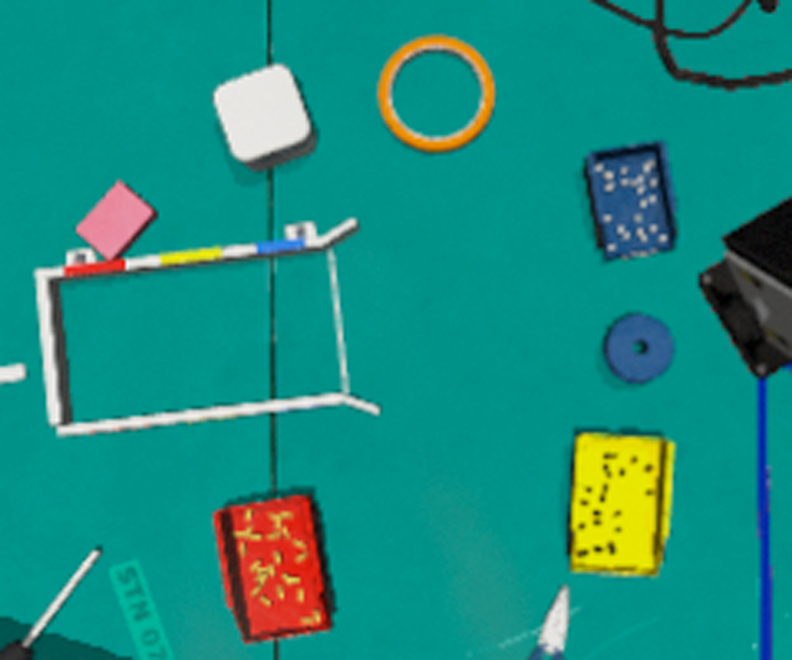

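View pics/s1.png

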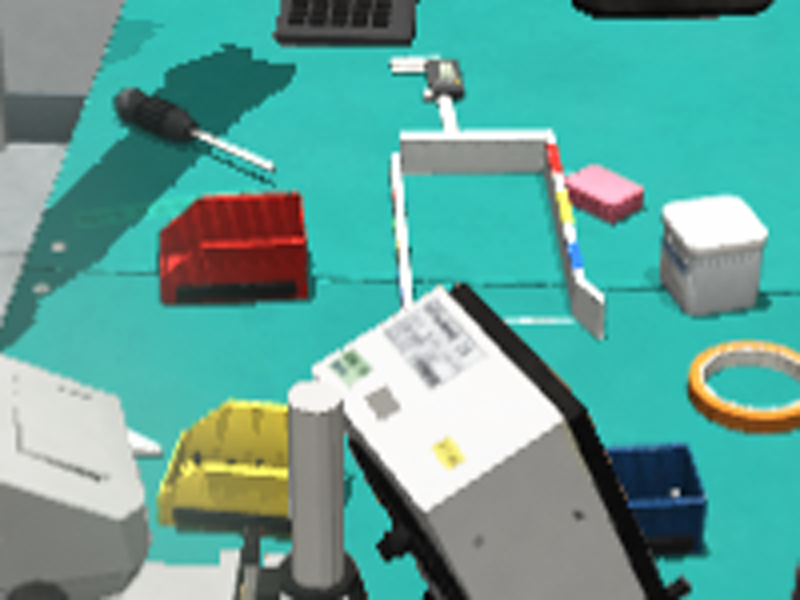

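```bash
cat > fit.py <<'E'
from h import *
from scipy.optimize import minimize
def binpts(kind):
    if kind=="blue": L0,L1,H,HF,W=-.042,.043,.045,.020,.064
    else: L0,L1,H,HF,W=-.055,.056,.052,.023,.076
    P=[]
    for s in(-1,1):
        w=W/2*s; wb=w-.003*s
        P+=[[L0,wb,0],[L1,wb,0],[L1,w,H],[L0+(L1-L0)/3,w,H],[L0,w,HF]]
        b=w+.0015*s
        P+=[[L0+.01,b,.005],[L1-.01,b,.005],[L0+.01,b,.017],[L1-.01,b,.017]]
    return np.array(P)
def place(P,p):
    c,s=np.cos(p[2]),np.sin(p[2]); R=np.array([[c,-s,0],[s,c,0],[0,0,1]])
    return P@R.T+[p[0],p[1],0]
def mask(d,kind):
    hsv=cv2.cvtColor(d["img"],cv2.COLOR_RGB2HSV); h,s,v=cv2.split(hsv)
    if kind=="red": m=((h<8)|(h>172))&(s>140)&(v>50)
    if kind=="yellow": m=(h>20)&(h<35)&(s>140)&(v>60)
    if kind=="blue": m=(h>100)&(h<125)&(s>110)&(v>25)
    return m.astype(np.uint8)
def clean(m,uv,r=45):
    k=np.ones((3,3),np.uint8); m=cv2.morphologyEx(m,cv2.MORPH_CLOSE,np.ones((5,5),np.uint8))
    n,l,st,c=cv2.connectedComponentsWithStats(m)
    best=max(range(1,n),key=lambda i: st[i,4]-50*max(0,np.hypot(*(c[i]-uv))-25))
    o=(l==best).astype(np.uint8); pts=cv2.findNonZero(o); z=np.zeros_like(o); cv2.fillConvexPoly(z,cv2.convexHull(pts),1); return z
S=8
def sil(d,P,box):
    x,y,w,h=box; q=(proj(d,P)-[x,y]+.5)*S
    z=np.zeros((h*S,w*S),np.uint8); cv2.fillConvexPoly(z,cv2.convexHull(q.astype(np.float32)).round().astype(np.int32),1)
    return cv2.resize(z.astype(np.float32),(w,h),interpolation=cv2.INTER_AREA)
def fitbin(ds,kind,p0,views=None):
    P=binpts(kind); T=[]
    for d in ds:
        uv=proj(d,[[p0[0],p0[1],.03]])[0]; m=clean(mask(d,kind),uv)
        box=(max(0,int(uv[0])-50),max(0,int(uv[1])-50),100,100); x,y,w,h=box
        T.append((d,m[y:y+h,x:x+w].astype(np.float32),box))
    def cost(p): return sum(np.abs(sil(d,place(P,p),b)-m).sum() for d,m,b in T)
    best=None
    for a in (-.2,0,.2):
        r=minimize(cost,np.array(p0)+[0,0,a],method="Nelder-Mead",options=dict(initial_simplex=np.array(p0)+[0,0,a]+np.array([[0,0,0],[.015,0,0],[0,.015,0],[0,0,.15]]),xatol=1e-4,fatol=.01))
        if best is None or r.fun<best.fun: best=r
    return best.x,best.fun,[m.sum() for _,m,_ in T]
E
python3 - <<'E'
from fit import *
import pickle
t,s=pickle.load(open("p0.pkl","rb"))
for k,p0 in (("red",(.385,.245,.1)),("yellow",(.432,-.03,0.)),("blue",(.67,-.05,0.)),("blue",(.67,-.05,3.14))):
    for nm,ds in (("t",[t]),("s",[s]),("ts",[t,s])):
        x,f,a=fitbin(ds,k,p0); print(k,nm,x.round(4),round(f,1),a)
E
```

```text
red t [0.3858 0.2547 0.135 ] 105.0 [np.float32(1248.0)]
red s [0.3857 0.2586 0.0934] 85.5 [np.float32(853.0)]
red ts [0.3855 0.255  0.1163] 197.7 [np.float32(1248.0), np.float32(853.0)]
yellow t [ 0.4317 -0.0252 -0.0724] 59.1 [np.float32(1242.0)]
yellow s [ 0.4196 -0.0094  0.0793] 619.2 [np.float32(690.0)]
yellow ts [ 0.4316 -0.0249 -0.0729] 728.4 [np.float32(1242.0), np.float32(690.0)]
blue t [ 0.6774 -0.0426  0.1308] 69.6 [np.float32(792.0)]
blue s [ 0.6859 -0.0295 -0.1483] 408.5 [np.float32(472.0)]
blue ts [ 0.6774 -0.0421  0.0655] 545.8 [np.float32(792.0), np.float32(472.0)]
blue t [ 0.6813 -0.042   3.25  ] 64.4 [np.float32(792.0)]
blue s [ 0.6901 -0.0325  3.0767] 410.6 [np.float32(472.0)]
blue ts [ 0.6826 -0.0411  3.1925] 554.6 [np.float32(792.0), np.float32(472.0)]
```

```bash
cat > rail.py <<'E'
from fit import *
def box(x0,x1,y0,y1,z0,z1): return np.array([[x,y,z] for x in(x0,x1) for y in(y0,y1) for z in(z0,z1)])
A=.05975;B=.06775
def flare(s,h):
    # lead-in from (A,-.225) to (.076,-.254), thickness 8mm outward
    P=[]
    for x,y in((A*s,-.225),(.076*s-.004*s,-.254),(B*s,-.225),(.076*s+.004*s,-.254)):
        P+=[[x,y,0],[x,y,h]]
    return np.array(P)
parts=[box(A,B,-.225,.01,0,.035),box(-B,-A,-.225,.01,0,.015),box(-B,B,0,.01,0,.035)]
lines=[]
def draw(d,img,p,x,y,s):
    def L(a,b,c):
        q=(proj(d,place(np.array([a,b]),p))-[x,y]+.5)*s; cv2.line(img,tuple(q[0].round().astype(int).tolist()),tuple(q[1].round().astype(int).tolist()),c,1,cv2.LINE_AA)
    for xx,h in((A,.035),(B,.035),(-A,.015),(-B,.015)): L([xx,0 if abs(xx)==A else .01,h],[xx,-.225,h],(255,0,255))
    L([A,0,.035],[-A,0,.035],(255,0,255)); L([B,.01,.035],[-B,.01,.035],(255,0,255)); L([-A,-.225,0],[A,-.225,0],(0,0,0))
    L([A,0,0],[-A,0,0],(0,255,255)); L([A,0,0],[A,-.225,0],(0,255,255)); L([-A,0,0],[-A,-.225,0],(0,255,255))
    L([A,-.225,.035],[.076,-.254,.035],(255,0,255)); L([-A,-.225,.015],[-.076,-.254,.015],(255,0,255))
def drawbin(d,img,kind,p,x,y,s):
    P=binpts(kind); q=(proj(d,place(P,p))-[x,y]+.5)*s
    for o in(0,9):
        pl=q[[o,o+1,o+2,o+3,o+4]].round().astype(np.int32); cv2.polylines(img,[pl],True,(255,255,255),1,cv2.LINE_AA)
    for i in range(5): cv2.line(img,tuple(q[i].round().astype(int).tolist()),tuple(q[i+9].round().astype(int).tolist()),(255,0,255),1,cv2.LINE_AA)
def railmask(d,uv):
    hsv=cv2.cvtColor(d["img"],cv2.COLOR_RGB2HSV); h,s,v=cv2.split(hsv); return ((s<70)&(v>110)).astype(np.uint8)
E
python3 - <<'E'
from rail import *
import pickle
t,s=pickle.load(open("p0.pkl","rb"))
# visible corners (top crop px): inner top corner back-left etc
g=lambda u,v:[170+u/3.3-.35,140+v/3.3-.35]
print("outer top back/stop corner", at_z(t,g(36,270),.035), "back top at mouth",at_z(t,g(318,247),.035))
print("front outer stop corner",at_z(t,g(58,434),.035),"front mouth",at_z(t,g(345,400),.015), "line ends",at_z(t,[g(332,250),g(347,392)],0))
def target(d,bx):
    x,y,w,h=bx; return railmask(d,0)[y:y+h,x:x+w].astype(np.float32)
bt=(172,190,105,90); bs=(290,185,65,60)
def sl(d,p,b,ps):
    z=None
    for P in ps:
        m=sil(d,place(P,p),b); z=m if z is None else np.maximum(z,m)
    return z
from scipy.optimize import minimize
hsv=None
def cost(p):
    c=0
    # stop + front rail in top view: colored patches count as rail
    m=target(t,bt); hs=cv2.cvtColor(t["img"],cv2.COLOR_RGB2HSV)[190:280,172:277]; teal=((hs[...,0]>75)&(hs[...,0]<98)&(hs[...,1]>90))
    m=1-teal.astype(np.float32); e=np.abs(sl(t,p,bt,parts+[flare(1,.035),flare(-1,.015)])-m)
    e[:10,:60]=0
    return e.sum()
for p0 in ((.58,.415,.09),(.585,.41,.12)):
    r=minimize(cost,p0,method="Nelder-Mead",options=dict(initial_simplex=np.array(p0)+np.array([[0,0,0],[.01,0,0],[0,.01,0],[0,0,.05]]))); print(r.x.round(4),r.fun)
p=r.x
for d,n,(x,y,w,h),k in((t,"t",(175,195,115,85),7),(s,"s",(285,180,80,70),8)):
    im=cv2.resize(d["img"][y:y+h,x:x+w,::-1],None,fx=k,fy=k,interpolation=cv2.INTER_CUBIC); draw(d,im,p,x,y,k); cv2.imwrite(f"pics/rail_{n}.png",im)
ims=[]
for kind,q in(("red",(.3855,.255,.117)),("yellow",(.4317,-.0252,-.0724)),("blue",(.6774,-.0426,.13))):
    for d in(t,s):
        uv=proj(d,[[q[0],q[1],.03]])[0].astype(int); x,y=uv-28; k=7
        im=cv2.resize(d["img"][y:y+56,x:x+56,::-1],None,fx=4.6,fy=4.6,interpolation=cv2.INTER_CUBIC); im2=im.copy(); drawbin(d,im2,kind,q,x,y,4.6); ims.append(im2 if kind!="blue" else im2); 
        if kind=="blue": last=im
h=[np.hstack(ims[0::2]),np.hstack(ims[1::2])]
cv2.imwrite("pics/bins.png",np.vstack(h))
E
```

```text
outer top back/stop corner [[0.63103557 0.44346917 0.035     ]] back top at mouth [[0.64422648 0.2137052  0.035     ]]
front outer stop corner [[0.49782305 0.42551749 0.035     ]] front mouth [[0.52085489 0.19583233 0.015     ]] line ends [[0.64634412 0.20646619 0.        ]
 [0.52795409 0.19570771 0.        ]]
[0.5655 0.4296 0.098 ] 646.359375
[0.5658 0.4298 0.0954] 642.5
```

View pics/rail_t.png

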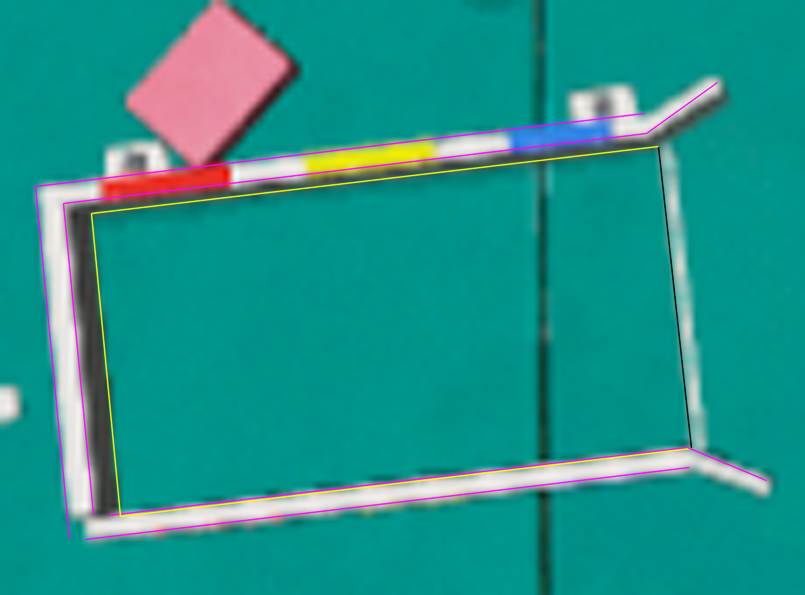

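View pics/rail_s.png

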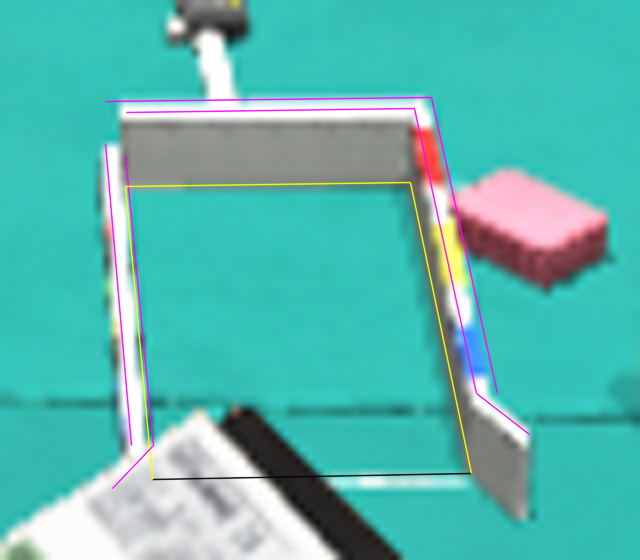

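View pics/bins.png

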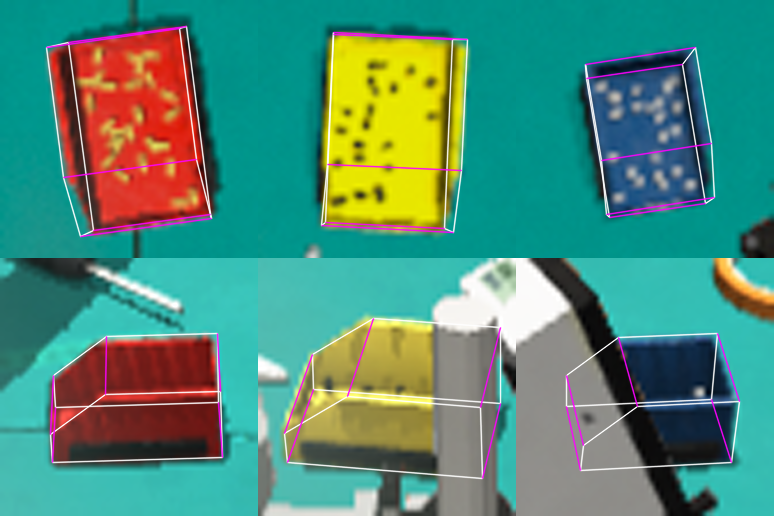

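```bash
cat > railfit.py <<'E'
from rail import *
import pickle
t,s=pickle.load(open("p0.pkl","rb"))
parts=[box(A,B,-.225,.01,0,.035),box(-B,-A,-.225,0.003,0,.015),box(-A,B,0,.01,0,.035)]
bt=(172,190,100,85); bs=(290,185,65,50)
def tm(d,b):
    x,y,w,h=b; hs=cv2.cvtColor(d["img"],cv2.COLOR_RGB2HSV)[y:y+h,x:x+w]
    return 1-((hs[...,0]>75)&(hs[...,0]<98)&(hs[...,1]>90)).astype(np.float32)
def cost(p,V):
    c=0
    for d,b in V:
        z=None
        for P in parts+[flare(1,.035),flare(-1,.015)]:
            m=sil(d,place(P,p),b); z=m if z is None else np.maximum(z,m)
        e=np.abs(z-tm(d,b))
        if d is t:
            # ignore: vertical seam, mouth line, pink & feet
            near=sil(d,place(box(B-.001,.11,-.23,-.0,0,.03),p),b); e=e*(1-np.minimum(1,near)*(z==0)); e[:,75:90][:,5:9]*=0; e[25:65,92:]=0
            e*=1-(sil(d,place(box(-A+.005,A-.02,-.22,-.005,0,.0),p),b)>0)
        else: e[:,55:]=0; e[34:,:]=0; e[:12]*=(z[:12]>0)
        c+=e.sum()
    return c
for nm,V in(("t",[(t,bt)]),("s",[(s,bs)]),("ts",[(t,bt),(s,bs)])):
  for p0 in ((.567,.427,.1),(.57,.43,.105)):
    r=minimize(cost,p0,args=(V,),method="Nelder-Mead",options=dict(initial_simplex=np.array(p0)+np.array([[0,0,0],[.006,0,0],[0,.006,0],[0,0,.03]]))); print(nm,r.x.round(4),r.fun)
p=r.x
for d,n,(x,y,w,h),k in((t,"t",(175,195,115,85),7),(s,"s",(285,180,80,70),8)):
    im=cv2.resize(d["img"][y:y+h,x:x+w,::-1],None,fx=k,fy=k,interpolation=cv2.INTER_CUBIC); draw(d,im,p,x,y,k); cv2.imwrite(f"pics/rail2_{n}.png",im)
E
python3 railfit.py
```

```text
t [0.5661 0.4301 0.0914] 269.5625
t [0.5661 0.4298 0.0925] 268.859375
s [0.5641 0.4297 0.0993] 68.640625
s [0.5641 0.4299 0.0975] 69.078125
ts [0.5653 0.4299 0.0964] 350.21875
ts [0.5653 0.43   0.0964] 347.515625
```

```bash
python3 - <<'E'
import cv2,numpy as np
a=cv2.imread("pics/rail2_t.png");b=cv2.imread("pics/rail2_s.png")
a=cv2.resize(a,(480,355));b=cv2.resize(b,(320,280)); b=cv2.copyMakeBorder(b,0,75,0,0,cv2.BORDER_CONSTANT)
cv2.imwrite("pics/rail3.png",np.hstack([a,b]))
E
```

```text
(no output)
```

View pics/rail2_t.png

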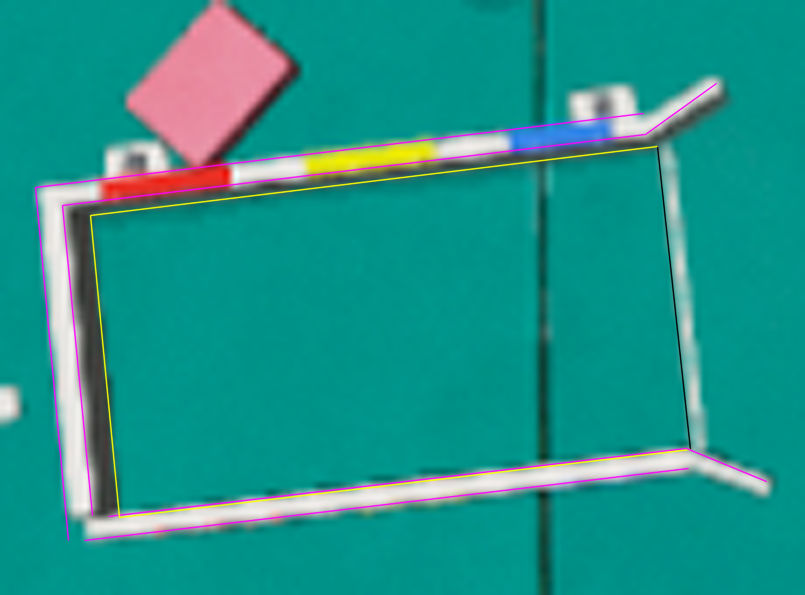

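View pics/rail2_s.png

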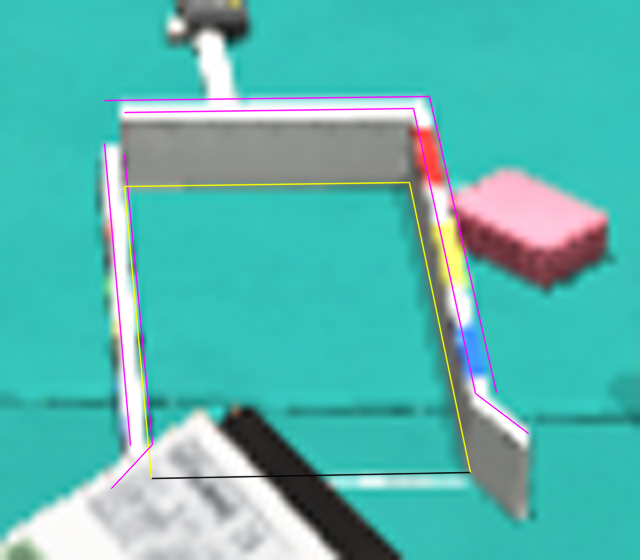

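```bash
python3 - <<'E'
from rail import *
import pickle
t,s=pickle.load(open("p0.pkl","rb"))
p=(.5675,.4275,.099)
o=[]
for d,n,(x,y,w,h),k in((t,"t",(175,195,115,85),5),(s,"s",(292,185,64,60),7)):
    im=cv2.resize(d["img"][y:y+h,x:x+w,::-1],None,fx=k,fy=k,interpolation=cv2.INTER_CUBIC); draw(d,im,p,x,y,k); o.append(im)
H=max(i.shape[0] for i in o); o=[cv2.copyMakeBorder(i,0,H-i.shape[0],0,0,cv2.BORDER_CONSTANT) for i in o]
im=np.hstack(o);print(im.shape); cv2.imwrite("pics/rail4.png",im[:, :1100]); cv2.imwrite("pics/rail4a.png",o[0]);cv2.imwrite("pics/rail4b.png",o[1])
E
```

```text
(425, 1023, 3)
```

View pics/rail4a.png

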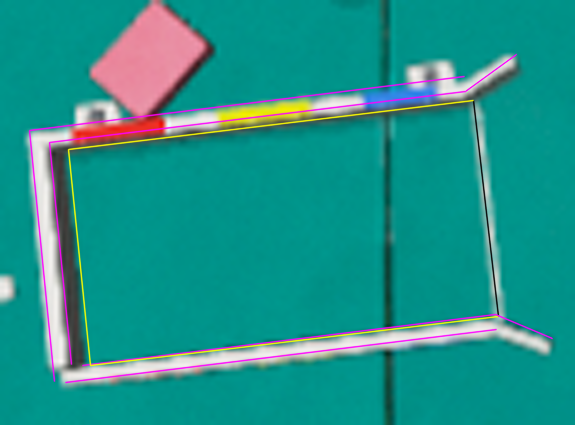

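View pics/rail4b.png

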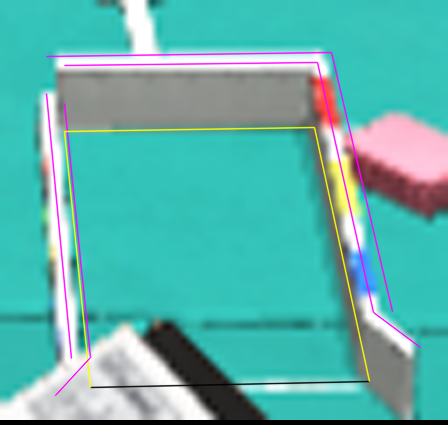

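```bash
cat > mv.py <<'E'
from h import *
from scipy.spatial.transform import Rotation as R
def go(*tg):
    """tg: (x,y,z,yaw) TCP world; yaw = angle of tool y-axis from world x; prints tool-frame shift/turn from now"""
    s=manip.sense(); q=s["tcp_rot"]; r=R.from_quat([q[1],q[2],q[3],q[0]]); p=s["tool_pos"]
    print("t",round(s["clock"],2),"tcp",p.round(4),"F",s["wrist_force"].round(1),"grip",round(s["grip_width"],3),"j",s["joints"].round(2))
    for x,y,z,a in tg:
        Y=np.array([np.cos(a),np.sin(a),0]); Z=np.array([0,0,-1.]); X=np.cross(Y,Z); rt=R.from_matrix(np.c_[X,Y,Z])
        d=r.inv().apply(np.array([x,y,z])-p)*1000; w=np.degrees((r.inv()*rt).as_rotvec())
        print(d.round(1),w.round(1))
E
python3 -c "
from mv import *
go((.4401,.2614,.12,.117))"
```

```text
t 1.1 tcp [0.2703 0.5912 0.2313] F [ 0.5 -0.3 -0.5] grip 1.0 j [-1.24  0.38  0.04  1.6  -0.02  1.16 -0.05]
[-291.5 -229.3  111.3] [ 0.   0.  58.7]
```

>>> carry_out(
  targets=[
    [-291.5,-229.3,111.3,0,0,58.7,40],
    [-291.5,-229.3,111.3,0,0,58.7,40],
    [-291.5,-229.3,111.3,0,0,58.7,40],
    [-291.5,-229.3,111.3,0,0,58.7,40],
    [-291.5,-229.3,111.3,0,0,58.7,40],
  ],
)

```text
clock: 1.52
tool_pos: [0.3623, 0.4122, 0.1712]
tcp_rot: [0.0, 0.505, 0.863, 0.0]
wrist_force: [0.5, 0.6, 0.9]
grip_width: 0.467
```

```bash
python3 -c "
from mv import *
go((.4401,.2614,.12,.117))"
```

```text
t 1.52 tcp [0.3623 0.4122 0.1712] F [0.5 0.6 0.9] grip 0.467 j [-1.11  0.26  0.21  1.91 -0.06  0.98 -0.36]
[-169.6   -5.9   51.1] [ 0.  -0.  22.6]
```

>>> carry_out(
  targets=[
    [-169.6,-5.9,51.1,0,0,22.6,40],
    [-169.6,-5.9,51.1,0,0,22.6,40],
    [-169.6,-5.9,51.1,0,0,22.6,40],
    [-169.6,-5.9,51.1,0,0,22.6,40],
    [-169.6,-5.9,51.1,0,0,22.6,40],
  ],
)

```text
clock: 1.93
tool_pos: [0.4426, 0.2547, 0.1188]
tcp_rot: [0.002, 0.666, 0.746, -0.002]
wrist_force: [0.8, -1.6, 0.3]
grip_width: 0.47
```

```bash
python3 -c "
from mv import *
go((.4401,.2614,.12,.117),(.4401,.2614,.039,.117))
t,s=pair(); crop(t,190,240,110,90,7,'pics/g1.png'); crop(s,200,150,110,100,6,'pics/g1s.png')"
```

```text
t 1.93 tcp [0.4426 0.2547 0.1188] F [ 0.8 -1.6  0.3] grip 0.47 j [-0.92  0.27  0.36  2.04 -0.12  0.86 -0.39]
[ 7.  -1.7 -1.2] [-0.1  0.3 -0.3]
[ 7.4 -1.6 79.8] [-0.1  0.3 -0.3]
```

View pics/g1.png

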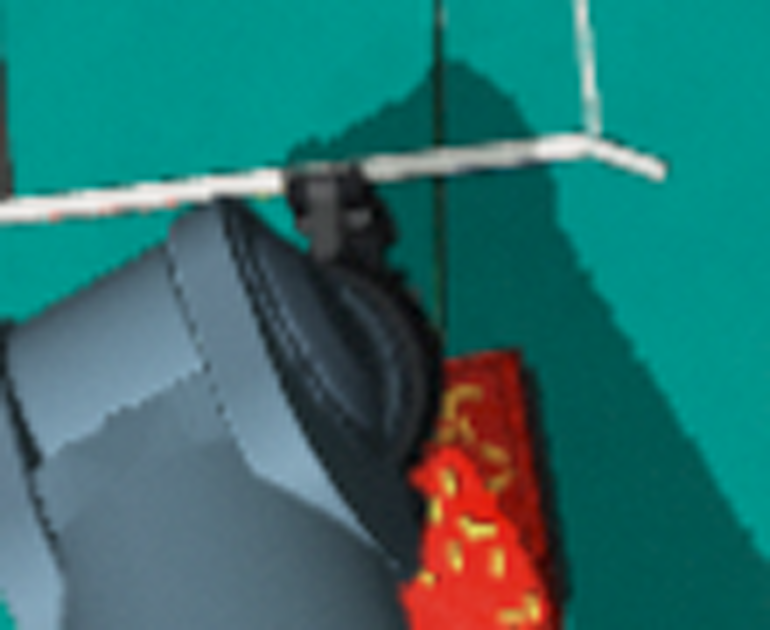

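View pics/g1s.png

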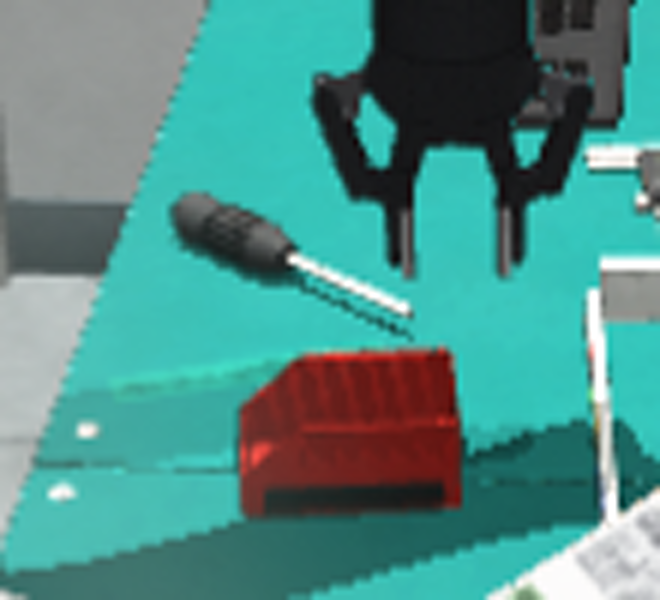

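```bash
python3 -c "
from mv import *
go((.4401,.2614,.12,.117),(.4401,.2614,.039,.117))"
```

```text
t 2.03 tcp [0.4414 0.2591 0.1196] F [ 0.5  0.1 -0.1] grip 0.466 j [-0.93  0.27  0.35  2.04 -0.12  0.86 -0.39]
[ 2.4 -1.1 -0.4] [-0.1  0.1 -0.1]
[ 2.6 -1.  80.6] [-0.1  0.1 -0.1]
```

>>> carry_out(
  targets=[
    [2,-1,35,0,0,0,40],
    [2,-1,65,0,0,0,40],
    [2,-1,80,0,0,0,40],
    [2,-1,80,0,0,0,40],
    [2,-1,80,0,0,0,0],
  ],
  force=40,
)

```text
clock: 2.45
tool_pos: [0.438, 0.2671, 0.0401]
tcp_rot: [-0.001, 0.661, 0.75, -0.0]
wrist_force: [-0.1, 0.0, -0.1]
grip_width: 0.344
```

>>> carry_out(
  targets=[
    [0,0,0,0,0,0,0],
    [0,0,0,0,0,0,0],
    [0,0,0,0,0,0,0],
    [0,0,0,0,0,0,0],
    [0,0,0,0,0,0,0],
  ],
)

```text
clock: 2.87
tool_pos: [0.4403, 0.2668, 0.0421]
tcp_rot: [-0.0, 0.662, 0.749, 0.002]
wrist_force: [-1.7, 1.1, 7.4]
grip_width: 0.006
```

```bash
python3 -c "
from mv import *
t,s=pair(); crop(s,200,150,110,100,6,'pics/g2s.png')
go((.4401,.2614,.039,.117),(.4401,.11,.039,.097))"
```

```text
t 2.97 tcp [0.4403 0.2668 0.0421] F [-1.2  0.5  5.7] grip 0.012 j [-0.9   0.4   0.31  2.07 -0.19  0.69 -0.34]
[-5.4 -0.9  3.1] [ 0.2 -0.2  0.3]
[-155.6  -19.4    2.6] [ 0.2 -0.2  1.5]
```

View pics/g2s.png

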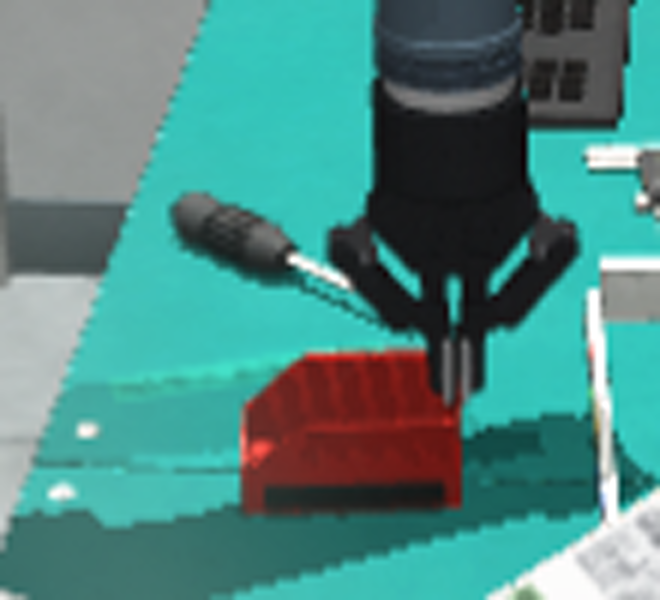

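>>> carry_out(
  targets=[
    [-10,-1,0,0,0,0,0],
    [-28,-3,0,0,0,0,0],
    [-50,-6,0,0,0,0,0],
    [-75,-9,0,0,0,0.5,0],
    [-100,-12,0,0,0,1,0],
  ],
)

```text
clock: 3.38
tool_pos: [0.4414, 0.166, 0.0421]
tcp_rot: [0.0, 0.669, 0.744, 0.003]
wrist_force: [0.3, 3.7, 7.5]
grip_width: 0.007
```

>>> carry_out(
  targets=[
    [-20,-3,0,0,0,0,0],
    [-38,-5,0,0,0,0,0],
    [-50,-6,0,0,0,0,0],
    [-56,-7,0,0,0,0,0],
    [-56,-7,0,0,0,0,0],
  ],
)

```text
clock: 3.8
tool_pos: [0.4404, 0.1067, 0.042]
tcp_rot: [0.001, 0.67, 0.742, 0.002]
wrist_force: [0.1, -2.0, 9.2]
grip_width: 0.01
```

```bash
python3 -c "
from fit import *
from mv import go
t,s=pair(); crop(s,200,150,160,120,5,'pics/g3s.png');crop(t,190,180,140,120,5,'pics/g3t.png')
print(fitbin([s],'red',(.385,.1,.097)))
go((.6523,.1193,.042,.097))"
```

```text
(array([0.38848104, 0.11667866, 0.08190325]), np.float64(480.046875), [np.float32(632.0)])
t 3.9 tcp [0.4405 0.1067 0.042 ] F [-0.4 -1.9 10.5] grip 0.014 j [-0.67  0.31  0.37  2.21 -0.19  0.64 -0.06]
[ -9.2 212.    0.9] [ 0.2 -0.   0.3]
```

View pics/g3s.png

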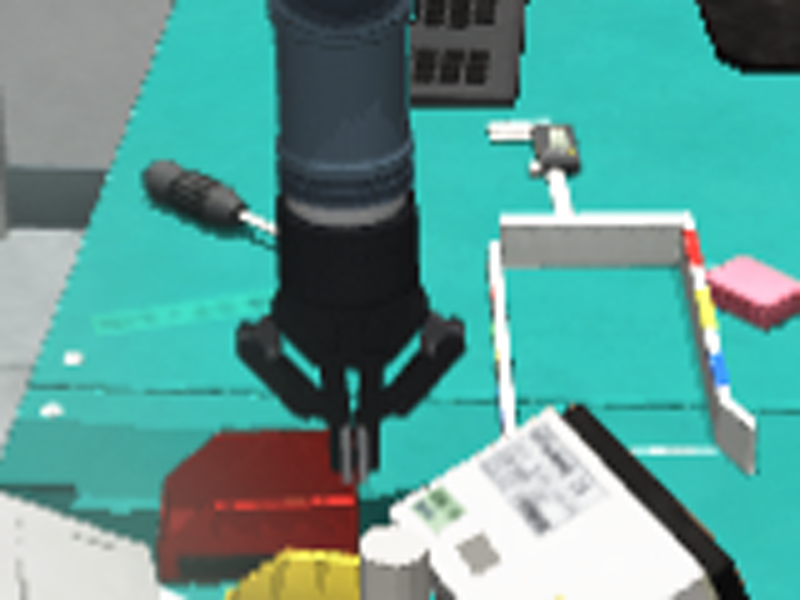

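View pics/g3t.png

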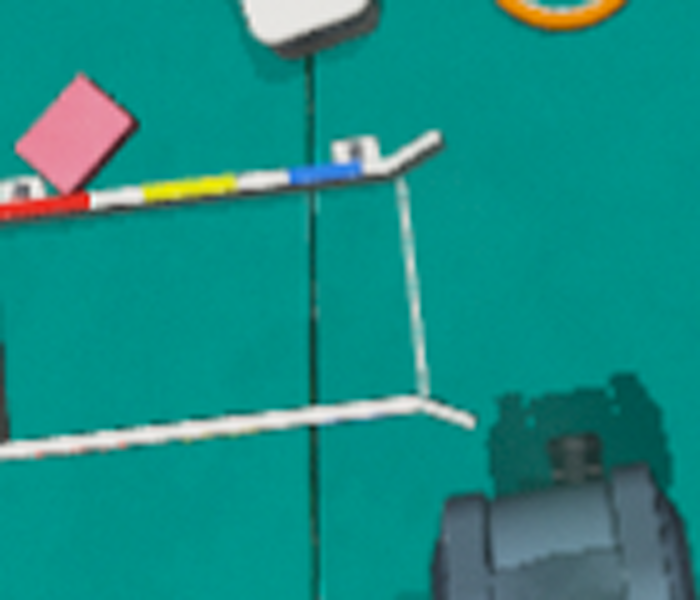

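>>> carry_out(
  targets=[
    [0,12,-1,0,0,0,0],
    [-1,33,-1,0,0,0,0],
    [-2,58,-1,0,0,0,0],
    [-3,83,-1,0,0,0,0],
    [-4,108,-1,0,0,0.3,0],
  ],
)

```text
clock: 4.32
tool_pos: [0.5432, 0.1142, 0.0417]
tcp_rot: [-0.003, 0.671, 0.741, -0.003]
wrist_force: [-6.9, -0.1, 12.0]
grip_width: 0.01
```

>>> carry_out(
  targets=[
    [0,25,0,0,0,0,0],
    [0,50,0,0,0,0,0],
    [0,75,0,0,0,0,0],
    [0,94,0,0,0,0,0],
    [0,104,0,0,0,0,0],
  ],
)

```text
clock: 4.73
tool_pos: [0.6513, 0.1246, 0.0421]
tcp_rot: [0.0, 0.671, 0.741, -0.0]
wrist_force: [-3.8, -0.3, 6.6]
grip_width: 0.01
```

```bash
python3 -c "
from fit import *
from mv import go
t,s=pair(); crop(s,260,150,140,120,5,'pics/g4s.png');crop(t,190,180,140,120,5,'pics/g4t.png')
go((.6517,.1243,.042,.097))"
```

```text
t 4.83 tcp [0.6524 0.1247 0.0422] F [ 1.4 -1.   2.7] grip 0.007 j [-0.52  0.64  0.35  1.7  -0.27  0.85  0.05]
[-0.4 -0.7  0.2] [0.2 0.1 0.1]
```

View pics/g4s.png

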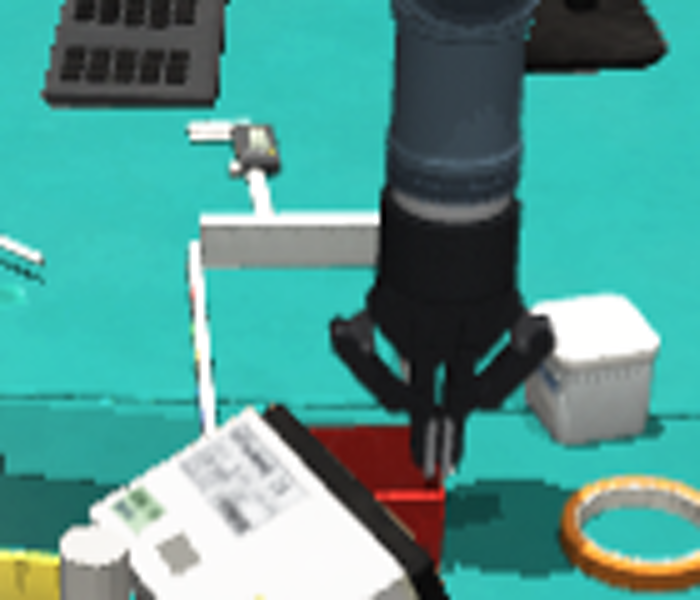

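View pics/g4t.png

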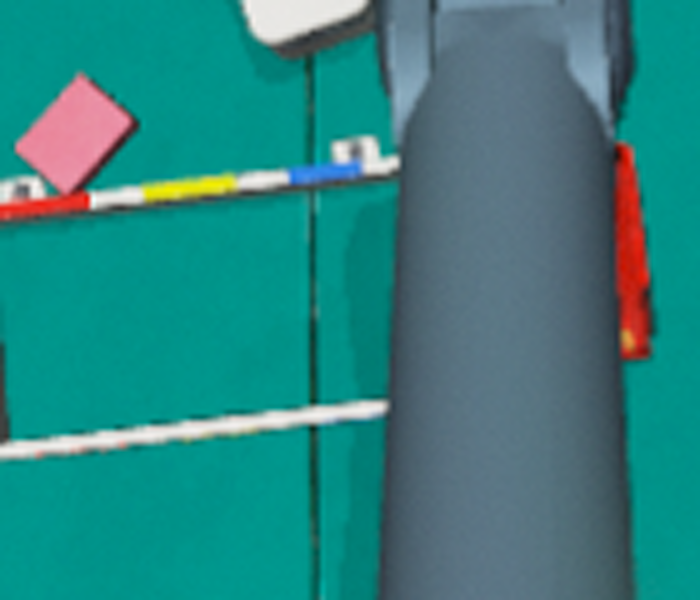

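>>> carry_out(
  targets=[
    [10,-0.5,0,0,0,0,0],
    [28,-1,0,0,0,0,0],
    [48,-1,0,0,0,0,0],
    [68,-1,0,0,0,0,0],
    [88,-1,0,0,0,0,0],
  ],
)

```text
clock: 5.25
tool_pos: [0.6394, 0.2115, 0.0422]
tcp_rot: [0.001, 0.672, 0.741, -0.001]
wrist_force: [-0.7, -3.9, 5.5]
grip_width: 0.011
```

>>> carry_out(
  targets=[
    [20,0,0,0,0,0,0],
    [40,0,0,0,0,0,0],
    [60,0,0,0,0,0,0],
    [80,0,0,0,0,0,0],
    [90,0,0,0,0,0,0],
  ],
)

```text
clock: 5.67
tool_pos: [0.6295, 0.3048, 0.0422]
tcp_rot: [-0.0, 0.67, 0.742, -0.0]
wrist_force: [-1.1, -2.3, 5.6]
grip_width: 0.012
```

```bash
cat > view.py <<'E'
from fit import *
from mv import go
import sys
def look(n,both=True):
    t,s=pair()
    a=t["img"][150:320,170:410,::-1]; b=s["img"][150:320,190:430,::-1]
    cv2.imwrite(f"pics/{n}.png",np.vstack([cv2.resize(a,None,fx=1.76,fy=1.76,interpolation=cv2.INTER_CUBIC),cv2.resize(b,None,fx=1.76,fy=1.76,interpolation=cv2.INTER_CUBIC)]))
    cv2.imwrite(f"pics/{n}_t.png",cv2.resize(a,None,fx=3.3,fy=3.3,interpolation=cv2.INTER_CUBIC)); cv2.imwrite(f"pics/{n}_s.png",cv2.resize(b,None,fx=3.3,fy=3.3,interpolation=cv2.INTER_CUBIC))
    return t,s
E
python3 -c "
from view import *
look('g5')
go((.6523,.1193,.042,.097))"
```

```text
t 5.77 tcp [0.6292 0.3071 0.0422] F [-0.3  2.6  4.7] grip 0.014 j [-0.75  0.69  0.33  1.6  -0.27  0.9  -0.21]
[-189.2    3.5   -0.3] [ 0.  -0.2  0.4]
```

View pics/g5.png

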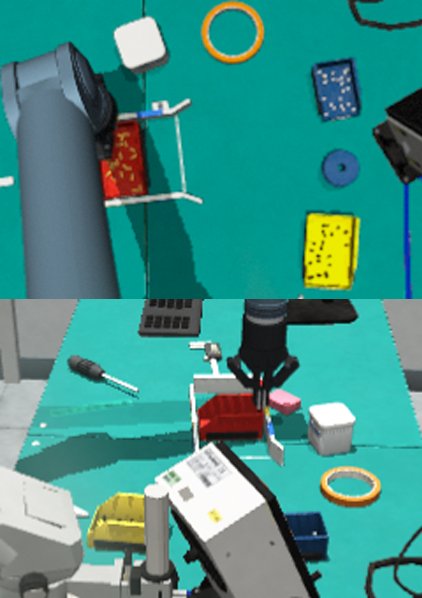

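>>> carry_out(
  targets=[
    [15,0,0,0,0,0,0],
    [35,0,0,0,0,0,0],
    [55,0,0,0,0,0,0],
    [72,0,0,0,0,0,0],
    [82,0,0,0,0,0,0],
  ],
)

```text
clock: 6.18
tool_pos: [0.6218, 0.3851, 0.0422]
tcp_rot: [0.0, 0.67, 0.742, -0.001]
wrist_force: [-0.2, -3.9, 7.2]
grip_width: 0.012
```

>>> carry_out(
  targets=[
    [4,0,0,0,0,0,0],
    [8,0,0,0,0,0,0],
    [11,0,0,0,0,0,0],
    [13,0,0,0,0,0,0],
  ],
)

```text
clock: 6.52
tool_pos: [0.6213, 0.3944, 0.0423]
tcp_rot: [0.001, 0.671, 0.741, -0.002]
wrist_force: [-0.5, -4.8, 7.1]
grip_width: 0.008
```

```bash
python3 -c "
from view import *
look('g6')
go((.6523,.1193,.042,.097))"
```

```text
t 6.62 tcp [0.6213 0.3948 0.0422] F [-0.9 -2.7  6.6] grip 0.011 j [-0.85  0.75  0.33  1.49 -0.27  0.95 -0.34]
[-277.2    3.7    1.2] [-0.   0.2  0.1]
```

View pics/g6_s.png

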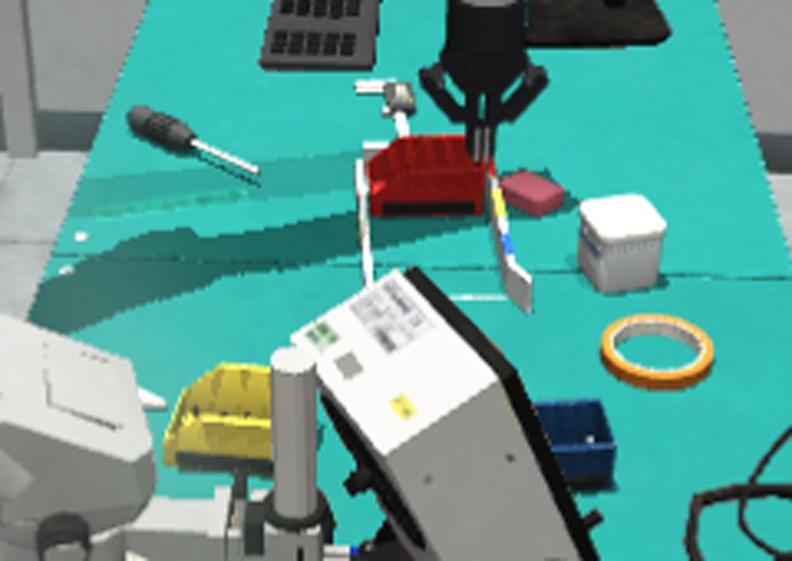

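>>> carry_out(
  targets=[
    [3,0,0,0,0,0,0],
    [6,0,0,0,0,0,0],
    [6,0,0,0,0,0,0],
  ],
)

```text
clock: 6.87
tool_pos: [0.6209, 0.401, 0.0423]
tcp_rot: [0.001, 0.671, 0.741, -0.001]
wrist_force: [-0.2, -3.3, 6.0]
grip_width: 0.007
```

```bash
python3 -c "
from view import *
go((.6523,.1193,.042,.097))"
```

```text
t 6.87 tcp [0.6209 0.401  0.0423] F [-0.2 -3.3  6. ] grip 0.007 j [-0.85  0.76  0.33  1.48 -0.27  0.95 -0.35]
[-283.4    3.5    1.2] [-0.   0.2  0.1]
```

>>> carry_out(
  targets=[
    [2,0,0,0,0,0,0],
    [4,0,0,0,0,0,0],
    [4,0,0,0,0,0,0],
  ],
)

```text
clock: 7.12
tool_pos: [0.6212, 0.4016, 0.0424]
tcp_rot: [0.003, 0.672, 0.741, -0.003]
wrist_force: [-0.7, -7.1, 8.8]
grip_width: 0.011
```

```bash
python3 -c "
from view import *
go((.6523,.1193,.042,.097))
look('g7')"
```

```text
t 7.12 tcp [0.6212 0.4016 0.0424] F [-0.7 -7.1  8.8] grip 0.011 j [-0.86  0.76  0.33  1.48 -0.27  0.95 -0.35]
[-283.9    3.5    2.5] [-0.1  0.4  0. ]
```

View pics/g7_s.png

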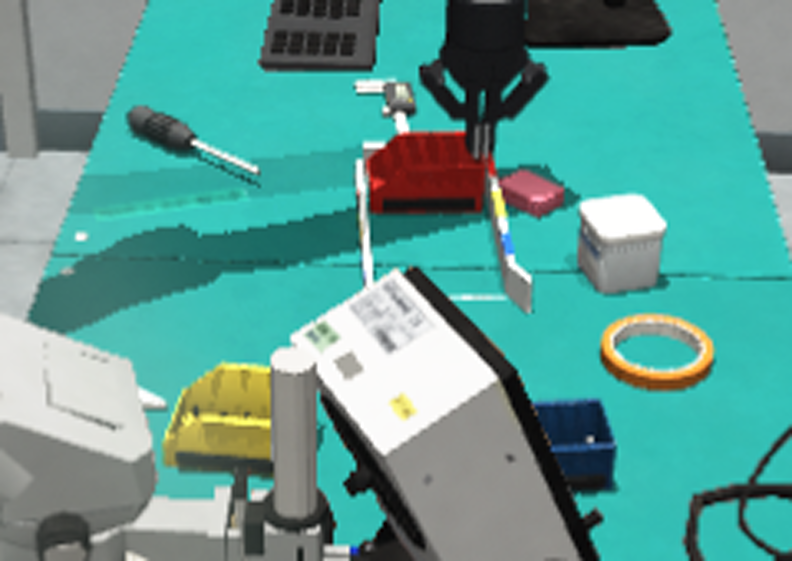

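View pics/g7_t.png

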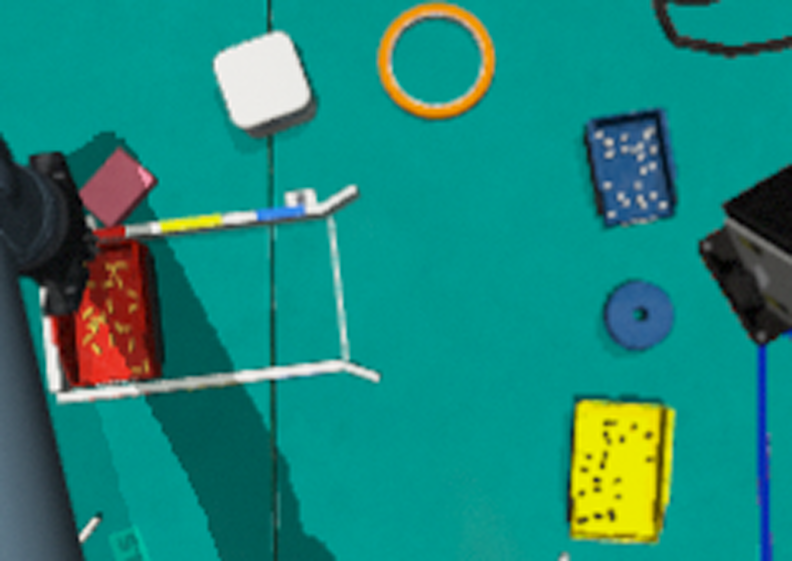

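>>> carry_out(
  targets=[
    [-3,0,0,0,0,0,30],
    [-3,0,0,0,0,0,30],
    [-3,0,-2,0,0,0,30],
    [-3,0,-20,0,0,0,40],
    [-3,0,-55,0,0,0,40],
  ],
)

```text
clock: 7.63
tool_pos: [0.6148, 0.403, 0.0897]
tcp_rot: [-0.002, 0.67, 0.742, -0.006]
wrist_force: [-0.7, 0.2, -0.7]
grip_width: 0.474
```

```bash
python3 -c "
from view import *
go((.4866,-.0292,.13,-.072))"
```

```text
t 7.63 tcp [0.6148 0.403  0.0897] F [-0.7  0.2 -0.7] grip 0.474 j [-0.87  0.7   0.34  1.46 -0.26  1.03 -0.36]
[-417.3 -171.8  -35.9] [-0.7  0.4  9.9]
```

>>> carry_out(
  targets=[
    [-40,-16,-30,0,0,2,40],
    [-78,-32,-36,0,0,4,40],
    [-116,-48,-36,0,0,6,40],
    [-154,-64,-36,0,0,8,40],
    [-192,-79,-36,0,0,9.9,40],
  ],
)

```text
clock: 8.05
tool_pos: [0.5619, 0.2128, 0.1324]
tcp_rot: [-0.0, 0.732, 0.681, 0.0]
wrist_force: [0.4, -0.2, 0.1]
grip_width: 0.47
```

>>> carry_out(
  targets=[
    [-42,-1,0,0,0,0,40],
    [-84,-2,0,0,0,0,40],
    [-126,-3,0,0,0,0,40],
    [-168,-4,0,0,0,0,40],
    [-200,-5,0,0,0,0,40],
  ],
)

```text
clock: 8.47
tool_pos: [0.5425, 0.0113, 0.1321]
tcp_rot: [-0.0, 0.733, 0.68, -0.0]
wrist_force: [1.1, -1.3, -0.8]
grip_width: 0.467
```

```bash
python3 -c "
from view import *
go((.4866,-.0292,.13,-.072))
print(fitbin([manip.get_image('top')],'red',(.57,.385,.1)))"
```

```text
t 8.47 tcp [0.5425 0.0113 0.1321] F [ 1.1 -1.3 -0.8] grip 0.467 j [-0.55  0.33  0.52  1.96 -0.2   0.9   0.01]
[-44.5 -52.7   2.2] [-0.   0.  -0.1]
(array([0.569329  , 0.39045157, 0.09399961]), np.float64(180.125), [np.float32(1391.0)])
```

>>> carry_out(
  targets=[
    [-20,-26,2,0,0,0,40],
    [-38,-47,2,0,0,0,40],
    [-44,-53,2,0,0,0,40],
    [-44,-53,2,0,0,0,40],
  ],
)

```text
clock: 8.85
tool_pos: [0.4851, -0.027, 0.1296]
tcp_rot: [-0.001, 0.733, 0.68, -0.001]
wrist_force: [-0.7, -0.7, 0.6]
grip_width: 0.468
```

```bash
python3 -c "
from view import *
t,s=pair(); crop(s,200,200,130,110,6,'pics/y1.png'); crop(t,300,220,110,100,6,'pics/y1t.png')
go((.4866,-.0292,.039,-.072))"
```

```text
t 8.95 tcp [ 0.4886 -0.0246  0.1305] F [ 0.6  0.5 -0.9] grip 0.47 j [-0.53  0.22  0.55  2.09 -0.15  0.87  0.04]
[-4.8 -1.8 91.5] [ 0.1 -0.1  0. ]
```

View pics/y1.png

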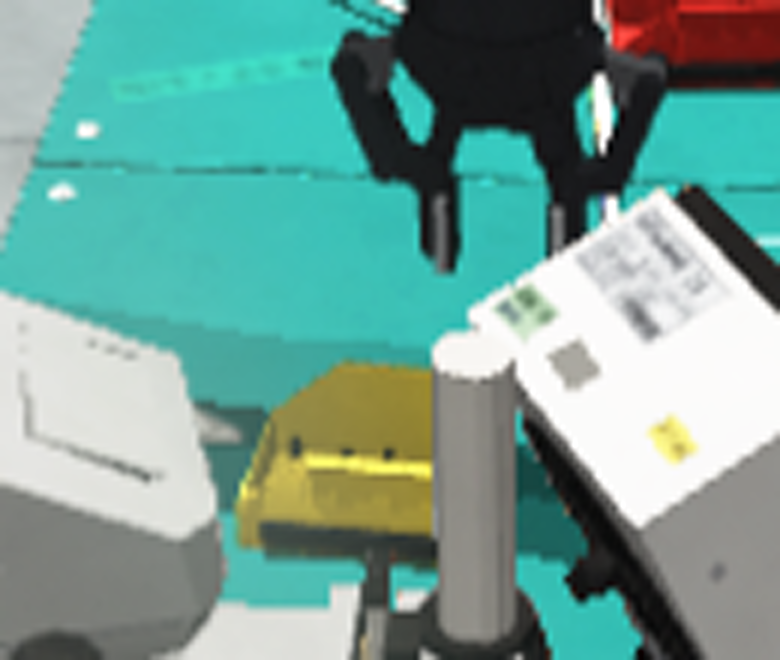

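View pics/y1t.png

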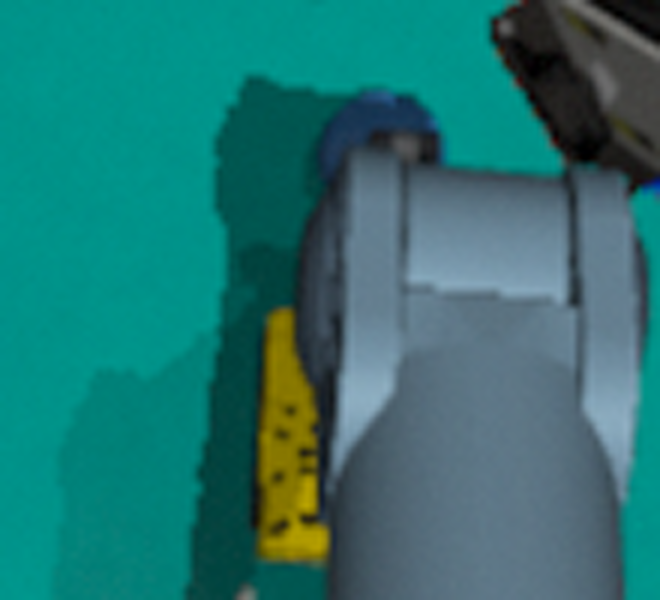

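>>> carry_out(
  targets=[
    [2,-2,35,0,0,0,40],
    [3,-2,70,0,0,0,40],
    [3,-2,91,0,0,0,40],
    [3,-2,91,0,0,0,40],
    [3,-2,91,0,0,0,0],
  ],
)

```text
clock: 9.37
tool_pos: [0.4863, -0.0216, 0.0384]
tcp_rot: [-0.0, 0.732, 0.682, -0.001]
wrist_force: [-0.5, -0.4, 1.1]
grip_width: 0.339
```

>>> carry_out(
  targets=[
    [0,0,0,0,0,0,0],
    [0,0,0,0,0,0,0],
    [0,0,0,0,0,0,0],
    [0,0,0,0,0,0,0],
  ],
)

```text
clock: 9.7
tool_pos: [0.4881, -0.0225, 0.041]
tcp_rot: [0.001, 0.732, 0.681, 0.002]
wrist_force: [0.3, 0.6, 4.0]
grip_width: 0.011
```

```bash
python3 -c "
from view import *
t,s=pair(); crop(s,200,200,130,110,6,'pics/y2.png')
go((.4866,.12,.039,-.072),(.4866,.12,.039,.097))"
```

```text
t 9.8 tcp [ 0.4881 -0.0225  0.041 ] F [-0.4  1.2  6.4] grip 0.011 j [-0.47  0.39  0.49  2.14 -0.29  0.68  0.15]
[142.  -11.9   2.1] [ 0.2 -0.1 -0. ]
[142.  -11.9   2.1] [ 0.2 -0.1 -9.7]
```

View pics/y2.png

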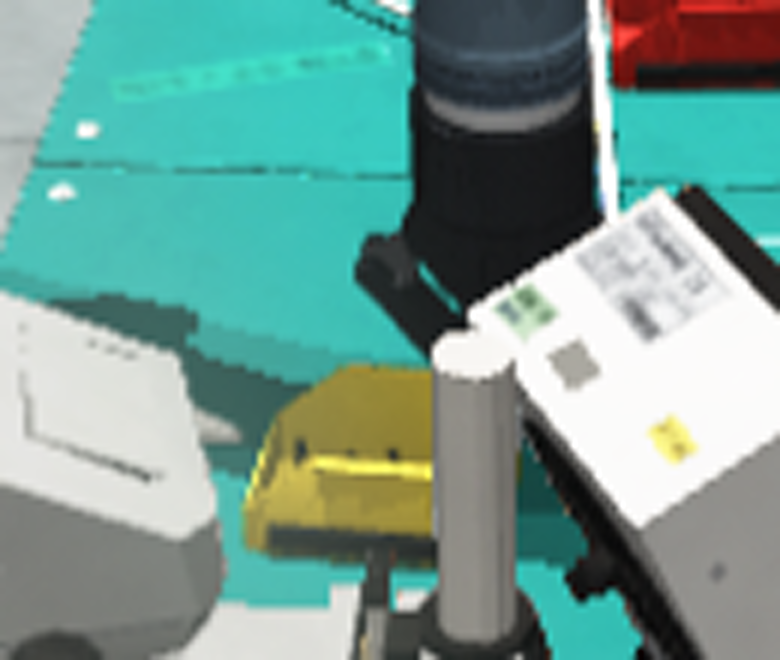

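>>> carry_out(
  targets=[
    [10,-1,0,0,0,0,0],
    [28,-2,0,0,0,-1,0],
    [50,-3.5,0,0,0,-3,0],
    [73,-5,0,0,0,-5,0],
    [96,-7,0,0,0,-7,0],
  ],
)

```text
clock: 10.22
tool_pos: [0.488, 0.0715, 0.041]
tcp_rot: [0.002, 0.69, 0.724, 0.001]
wrist_force: [0.3, -5.9, 7.6]
grip_width: 0.013
```

>>> carry_out(
  targets=[
    [18,-0.5,0,0,0,-1.5,0],
    [31,-1,0,0,0,-2.7,0],
    [37,-1,0,0,0,-2.7,0],
    [37,-1,0,0,0,-2.7,0],
  ],
)

```text
clock: 10.55
tool_pos: [0.4848, 0.1115, 0.041]
tcp_rot: [0.001, 0.672, 0.741, 0.001]
wrist_force: [-1.3, -0.2, 8.3]
grip_width: 0.007
```

```bash
python3 -c "
from view import *
look('y3')
go((.6517,.1243,.042,.097))"
```

```text
t 10.65 tcp [0.4848 0.1114 0.041 ] F [-0.8  0.2  8.2] grip 0.01 j [-0.67  0.39  0.42  2.11 -0.25  0.68  0.01]
[ -3.4 167.3  -0.5] [ 0.2 -0.1  0. ]
```

View pics/y3.png

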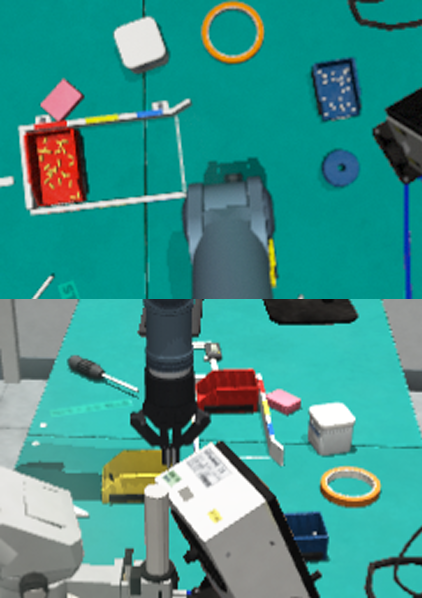

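>>> carry_out(
  targets=[
    [0,12,-0.5,0,0,0,0],
    [-1,33,-0.5,0,0,0,0],
    [-2,58,-0.5,0,0,0,0],
    [-3,83,-0.5,0,0,0,0],
    [-4,108,-0.5,0,0,0,0],
  ],
)

```text
clock: 11.07
tool_pos: [0.5881, 0.1171, 0.0408]
tcp_rot: [-0.004, 0.672, 0.74, -0.003]
wrist_force: [-7.0, -0.9, 13.0]
grip_width: 0.011
```

>>> carry_out(
  targets=[
    [0,24,0,0,0,0,0],
    [0,43,0,0,0,0,0],
    [0,55,0,0,0,0,0],
    [0,59,0,0,0,0,0],
  ],
)

```text
clock: 11.4
tool_pos: [0.6508, 0.1227, 0.041]
tcp_rot: [-0.0, 0.672, 0.74, -0.0]
wrist_force: [-3.8, -0.1, 8.8]
grip_width: 0.01
```

```bash
python3 -c "
from view import *
look('y4')
go((.6515,.1244,.042,.097))"
```

```text
t 11.5 tcp [0.6503 0.1226 0.0411] F [-1.8 -0.5  6.9] grip 0.009 j [-0.54  0.65  0.39  1.7  -0.31  0.86  0.08]
[ 1.7  1.4 -0.9] [-0.  -0.  -0.1]
```

View pics/y4.png

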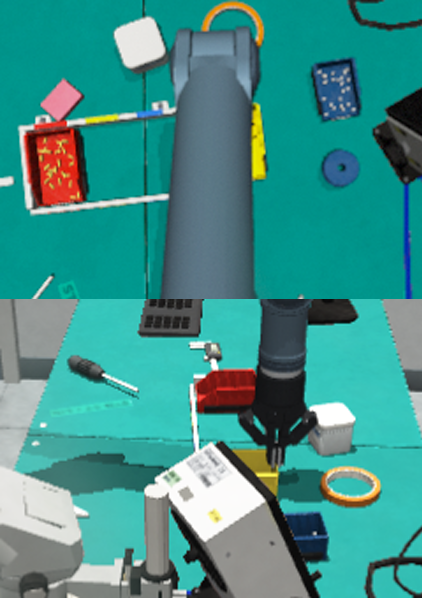

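>>> carry_out(
  targets=[
    [10,0.5,0,0,0,0,0],
    [28,0.5,0,0,0,0,0],
    [48,0.5,0,0,0,0,0],
    [68,0.5,0,0,0,0,0],
    [88,0.5,0,0,0,0,0],
  ],
)

```text
clock: 11.92
tool_pos: [0.643, 0.2085, 0.0411]
tcp_rot: [0.002, 0.673, 0.74, -0.0]
wrist_force: [-0.7, -3.3, 5.2]
grip_width: 0.015
```

>>> carry_out(
  targets=[
    [20,0,0,0,0,0,0],
    [40,0,0,0,0,0,0],
    [60,0,0,0,0,0,0],
    [80,0,0,0,0,0,0],
    [94,0,0,0,0,0,0],
  ],
)

```text
clock: 12.33
tool_pos: [0.6334, 0.3045, 0.0411]
tcp_rot: [0.001, 0.672, 0.741, 0.0]
wrist_force: [-0.2, -3.0, 5.0]
grip_width: 0.006
```

>>> carry_out(
  targets=[
    [8,0,0,0,0,0,0],
    [14,0,0,0,0,0,0],
    [18,0,0,0,0,0,0],
    [21,0,0,0,0,0,0],
  ],
)

```text
clock: 12.67
tool_pos: [0.6319, 0.323, 0.0411]
tcp_rot: [0.001, 0.672, 0.74, -0.0]
wrist_force: [-0.7, -3.1, 5.8]
grip_width: 0.009
```

```bash
python3 -c "
from view import *
look('y5')
go((.6503,.1226,.042,.097))"
```

```text
t 12.77 tcp [0.6318 0.3235 0.0411] F [ 0.1 -2.7  4.7] grip 0.009 j [-0.8   0.72  0.38  1.57 -0.31  0.91 -0.22]
[-201.8   -0.9   -0.6] [ 0.1  0.1 -0. ]
```

View pics/y5_s.png

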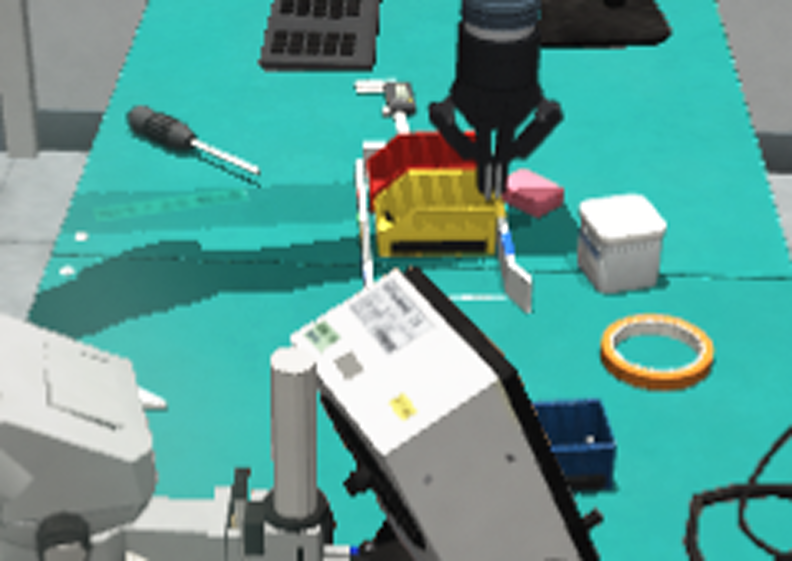

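View pics/y5_t.png

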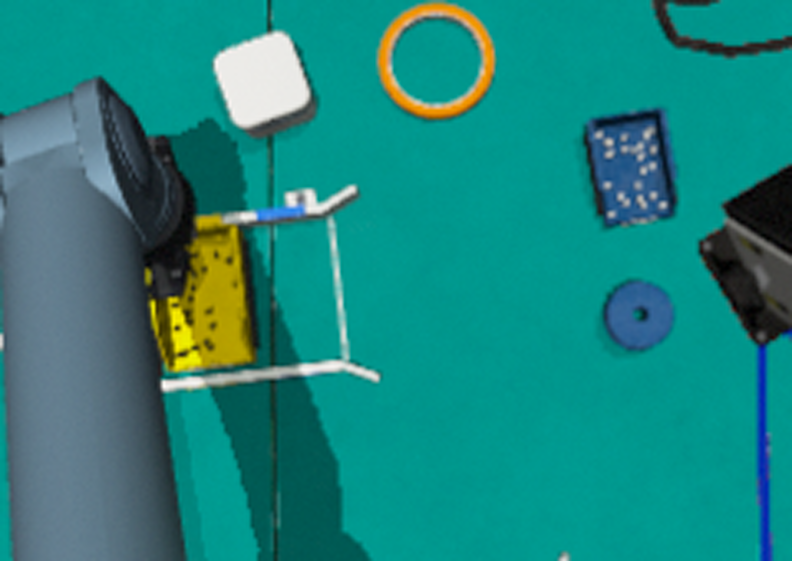

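Near home; creep until contact.

>>> carry_out(
  targets=[
    [3,0,0,0,0,0,0],
    [5,0,0,0,0,0,0],
    [5,0,0,0,0,0,0],
  ],
)

```text
clock: 13.02
tool_pos: [0.632, 0.324, 0.0413]
tcp_rot: [0.003, 0.673, 0.74, -0.002]
wrist_force: [-1.7, -6.3, 7.6]
grip_width: 0.006
```

>>> carry_out(
  targets=[
    [2,0,0,0,0,0,0],
    [4,0,0,0,0,0,0],
    [4,0,0,0,0,0,0],
  ],
)

```text
clock: 13.27
tool_pos: [0.6322, 0.3244, 0.0413]
tcp_rot: [0.004, 0.673, 0.739, -0.004]
wrist_force: [-1.1, -10.1, 9.7]
grip_width: 0.013
```

```bash
python3 -c "
from view import *
go((.6503,.1226,.042,.097))"
```

```text
t 13.27 tcp [0.6322 0.3244 0.0413] F [ -1.1 -10.1   9.7] grip 0.013 j [-0.81  0.72  0.38  1.56 -0.3   0.92 -0.23]
[-202.6   -0.7    1.6] [-0.   0.6 -0.2]
```

>>> carry_out(
  targets=[
    [-7,0,0,0,0,0,0],
    [-7,0,0,0,0,0,30],
    [-7,0,-2,0,0,0,30],
    [-7,0,-20,0,0,0,40],
    [-7,0,-55,0,0,0,40],
  ],
)

```text
clock: 13.68
tool_pos: [0.6249, 0.3264, 0.0888]
tcp_rot: [-0.003, 0.672, 0.741, -0.006]
wrist_force: [-0.1, 0.0, 0.6]
grip_width: 0.473
```

```bash
python3 -c "
from view import *
go((.718,-.029,.14,.13))
t=manip.get_image('top')
print(fitbin([t],'red',(.57,.385,.1)),fitbin([t],'blue',(.677,-.043,.13)))"
```

```text
t 13.68 tcp [0.6249 0.3264 0.0888] F [-0.1  0.   0.6] grip 0.473 j [-0.82  0.66  0.4   1.56 -0.29  1.   -0.24]
[-363.    57.2  -50.5] [-0.7  0.2 -1.8]
(array([ 0.45901692,  0.13493141, -3.323754  ]), np.float64(120.0), [np.float32(120.0)]) (array([ 0.67730742, -0.04210539,  0.15273821]), np.float64(70.046875), [np.float32(792.0)])
```

>>> carry_out(
  targets=[
    [-36,6,-30,0,0,-1,40],
    [-74,12,-50,0,0,-2,40],
    [-112,18,-50,0,0,-2,40],
    [-150,24,-50,0,0,-2,40],
    [-190,30,-50,0,0,-2,40],
  ],
)

```text
clock: 14.15
tool_pos: [0.6795, 0.1403, 0.1459]
tcp_rot: [0.0, 0.658, 0.753, 0.001]
wrist_force: [1.2, -0.3, -0.3]
grip_width: 0.47
```

>>> carry_out(
  targets=[
    [-38,6,0,0,0,0,40],
    [-76,12,0,0,0,0,40],
    [-112,18,0,0,0,0,40],
    [-142,23,0,0,0,0,40],
    [-160,26,0,0,0,0,40],
  ],
)

```text
clock: 14.57
tool_pos: [0.726, -0.02, 0.1447]
tcp_rot: [0.001, 0.661, 0.751, -0.001]
wrist_force: [0.3, -1.2, 0.4]
grip_width: 0.468
```

```bash
python3 -c "
from view import *
look('b1')
go((.718,-.029,.14,.135))"
```

```text
t 14.67 tcp [ 0.7258 -0.0215  0.1447] F [-0.4  0.1 -0.1] grip 0.465 j [-0.34  0.64  0.46  1.48 -0.3   1.09  0.3 ]
[-6.5 -8.7  4.8] [ 0.   0.2 -0.6]
```

View pics/b1_s.png

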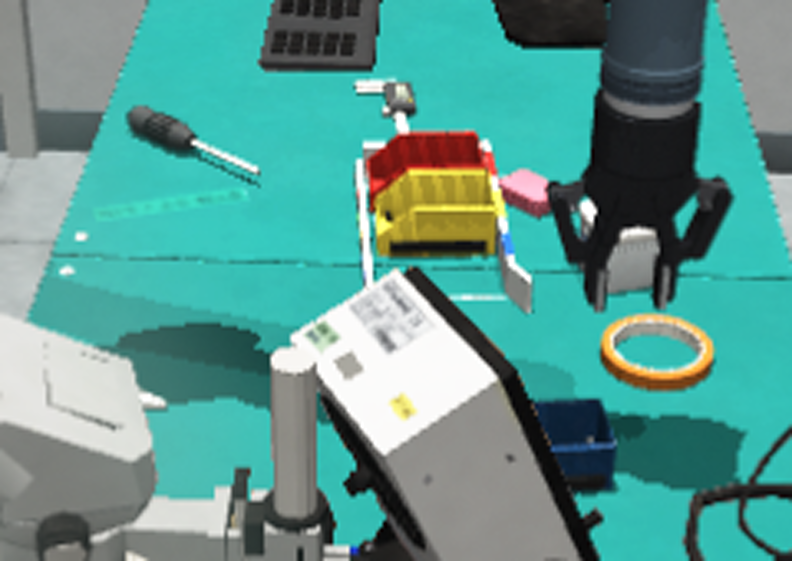

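View pics/b1_t.png

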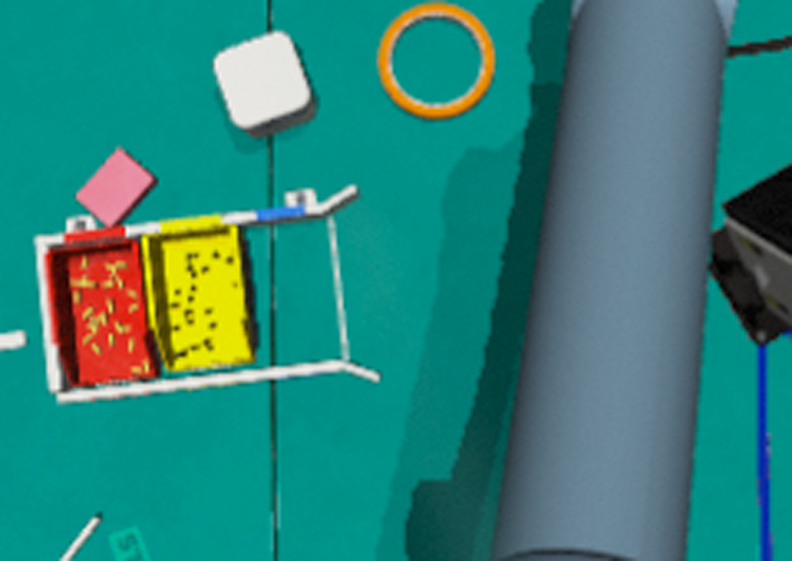

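>>> carry_out(
  targets=[
    [-2,-5,30,0,0,0,40],
    [-4,-8,60,0,0,-0.3,40],
    [-4,-8,90,0,0,-0.3,40],
    [-4,-8,95,0,0,-0.3,40],
  ],
)

```text
clock: 15.0
tool_pos: [0.7127, -0.0159, 0.0428]
tcp_rot: [-0.005, 0.656, 0.755, -0.003]
wrist_force: [-1.3, -0.2, 1.9]
grip_width: 0.464
```

```bash
python3 -c "
from view import *
t,s=pair(); crop(s,300,200,130,110,6,'pics/b2.png')
go((.718,-.029,.034,.135))"
```

```text
t 15.1 tcp [ 0.716  -0.017   0.0472] F [-0.1 -0.5  0.5] grip 0.468 j [-0.32  0.73  0.42  1.55 -0.34  0.94  0.34]
[-12.2   0.3  13.2] [-0.3 -0.1  0.2]
```

View pics/b2.png

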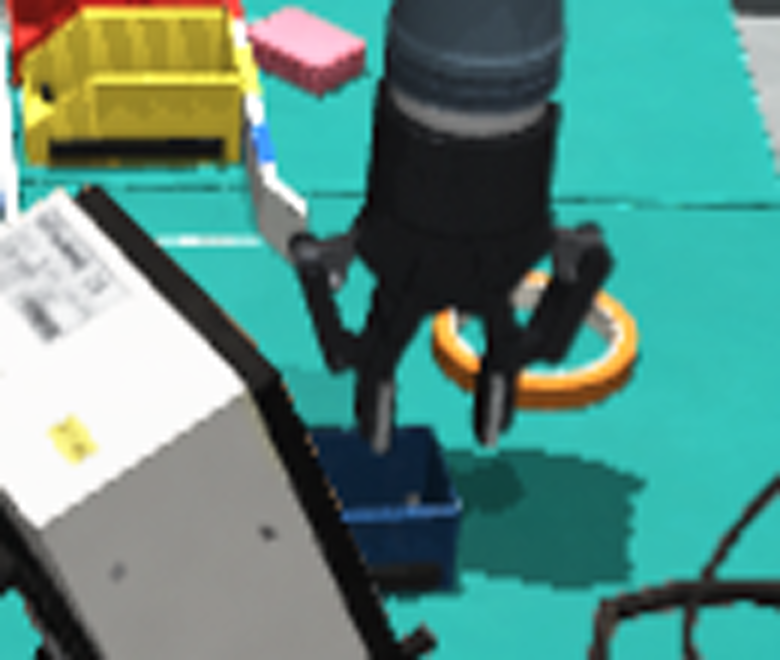

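>>> carry_out(
  targets=[
    [-8,0,3,0,0,0,40],
    [-14,0,8,0,0,0,40],
    [-14,0,13,0,0,0,40],
    [-14,0,13,0,0,0,40],
  ],
)

```text
clock: 15.43
tool_pos: [0.7202, -0.0356, 0.0372]
tcp_rot: [0.001, 0.658, 0.753, -0.0]
wrist_force: [-0.5, 0.7, -0.1]
grip_width: 0.47
```

```bash
python3 -c "
from view import *
go((.718,-.032,.034,.135))"
```

```text
t 15.43 tcp [ 0.7202 -0.0356  0.0372] F [-0.5  0.7 -0.1] grip 0.47 j [-0.3   0.75  0.41  1.54 -0.35  0.92  0.37]
[ 3.9 -1.7  3.2] [ 0.   0.1 -0. ]
```

>>> carry_out(
  targets=[
    [0,-1,2,0,0,0,40],
    [0,-1,3,0,0,0,0],
    [0,-1,3,0,0,0,0],
    [0,-1,3,0,0,0,0],
    [0,-1,3,0,0,0,0],
  ],
)

```text
clock: 15.85
tool_pos: [0.7192, -0.0336, 0.034]
tcp_rot: [0.0, 0.657, 0.754, 0.0]
wrist_force: [0.7, 0.3, -1.3]
grip_width: 0.011
```

>>> carry_out(
  targets=[
    [0,0,0,0,0,0,0],
    [0,0,0,0,0,0,0],
  ],
)

```text
clock: 16.02
tool_pos: [0.7192, -0.0336, 0.034]
tcp_rot: [0.0, 0.657, 0.754, 0.0]
wrist_force: [-0.3, 0.4, 0.7]
grip_width: 0.006
```

```bash
python3 -c "
from view import *
t,s=pair(); crop(s,300,200,130,110,6,'pics/b3.png')
go((.6292,.1198,.036,.097))"
```

```text
t 16.12 tcp [ 0.7192 -0.0336  0.0339] F [0.3 0.6 0.9] grip 0.012 j [-0.3   0.75  0.41  1.54 -0.35  0.92  0.37]
[164.2 -68.2  -2. ] [ 0.  -0.   2.3]
```

View pics/b3.png

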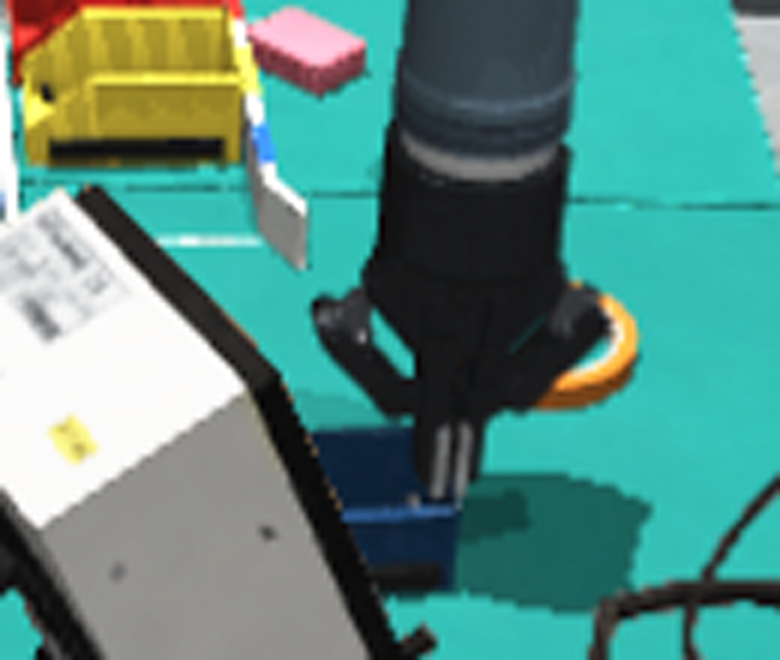

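>>> carry_out(
  targets=[
    [10,-4,0,0,0,0,0],
    [28,-11,0,0,0,0,0],
    [48,-19,0,0,0,0.5,0],
    [70,-28,0,0,0,1,0],
    [92,-37,0,0,0,1.5,0],
  ],
)

```text
clock: 16.53
tool_pos: [0.6692, 0.0526, 0.0339]
tcp_rot: [0.0, 0.667, 0.745, -0.0]
wrist_force: [1.3, -0.3, -0.3]
grip_width: 0.008
```

>>> carry_out(
  targets=[
    [22,-9,0,0,0,0.5,0],
    [44,-17,0,0,0,0.8,0],
    [62,-25,0,0,0,0.8,0],
    [71,-30,0,0,0,0.8,0],
    [71,-30,0,0,0,0.8,0],
  ],
)

```text
clock: 16.95
tool_pos: [0.6305, 0.1238, 0.0339]
tcp_rot: [-0.001, 0.67, 0.742, 0.001]
wrist_force: [0.0, 1.7, 0.9]
grip_width: 0.008
```

```bash
python3 -c "
from view import *
look('b4')
go((.6313,.1198,.034,.097))"
```

```text
t 17.05 tcp [0.632  0.1197 0.0339] F [-0.7  0.8  0. ] grip 0.01 j [-0.57  0.63  0.42  1.76 -0.34  0.82  0.1 ]
[ 0.1 -0.7 -0.1] [-0. -0. -0.]
```

View pics/b4.png

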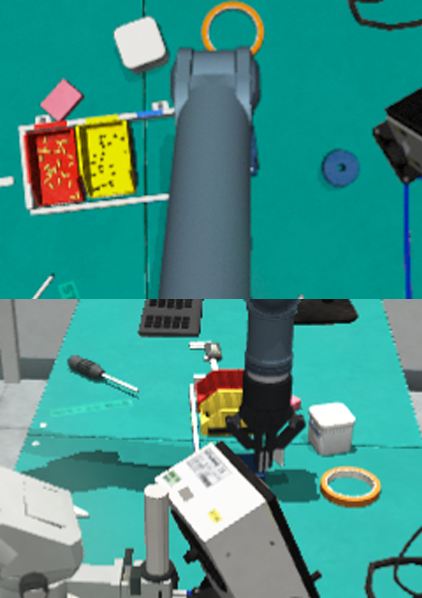

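>>> carry_out(
  targets=[
    [10,0,0,0,0,0,0],
    [28,0,0,0,0,0,0],
    [48,0,0,0,0,0,0],
    [68,0,0,0,0,0,0],
    [88,0,0,0,0,0,0],
  ],
)

```text
clock: 17.47
tool_pos: [0.6249, 0.2051, 0.0339]
tcp_rot: [0.001, 0.674, 0.739, -0.0]
wrist_force: [0.7, -1.8, 0.3]
grip_width: 0.009
```

>>> carry_out(
  targets=[
    [12,0,0,0,0,0,0],
    [22,0,0,0,0,0,0],
    [28,0,0,0,0,0,0],
    [32,0,0,0,0,0,0],
  ],
)

```text
clock: 17.8
tool_pos: [0.6211, 0.2382, 0.0339]
tcp_rot: [0.001, 0.673, 0.74, -0.0]
wrist_force: [0.3, -1.7, 1.8]
grip_width: 0.011
```

```bash
python3 -c "
from view import *
look('b5')
go((.632,.1197,.034,.097))"
```

```text
t 17.9 tcp [0.621  0.2389 0.0339] F [0.8 0.3 1.5] grip 0.013 j [-0.74  0.67  0.41  1.7  -0.34  0.85 -0.08]
[-1.197e+02 -5.000e-01 -1.000e-01] [ 0.  -0.  -0.1]
```

View pics/b5_s.png

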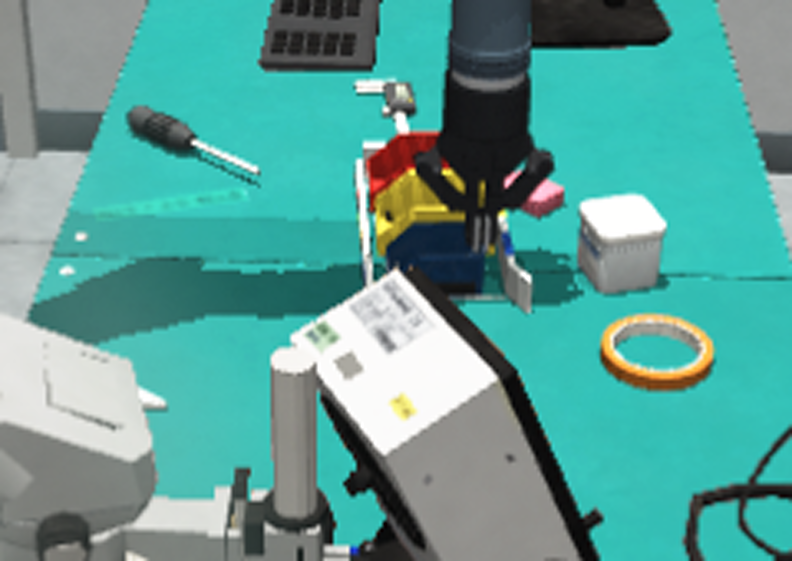

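View pics/b5_t.png

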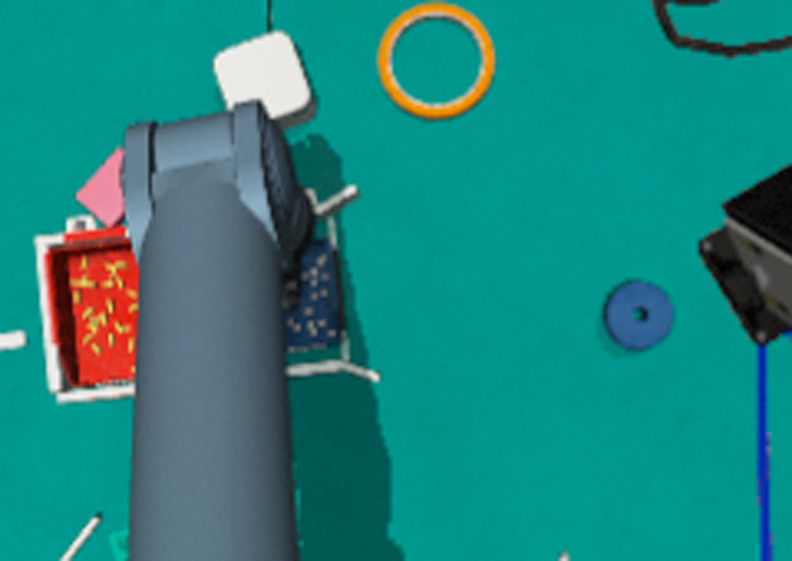

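Creep to contact.

>>> carry_out(
  targets=[
    [3,0,0,0,0,0,0],
    [5,0,0,0,0,0,0],
    [5,0,0,0,0,0,0],
  ],
)

```text
clock: 18.15
tool_pos: [0.6204, 0.2431, 0.0339]
tcp_rot: [0.0, 0.673, 0.74, -0.0]
wrist_force: [0.9, -2.2, 2.2]
grip_width: 0.012
```

>>> carry_out(
  targets=[
    [2,0,0,0,0,0,0],
    [4,0,0,0,0,0,0],
    [4,0,0,0,0,0,0],
  ],
)

```text
clock: 18.4
tool_pos: [0.6203, 0.2452, 0.0339]
tcp_rot: [0.001, 0.673, 0.74, -0.001]
wrist_force: [0.7, -4.5, 3.3]
grip_width: 0.007
```

```bash
python3 -c "
from view import *
go((.632,.1197,.034,.097))"
```

```text
t 18.4 tcp [0.6203 0.2452 0.0339] F [ 0.7 -4.5  3.3] grip 0.007 j [-0.75  0.67  0.41  1.69 -0.33  0.85 -0.1 ]
[-126.    -0.3    0.3] [ 0.   0.2 -0.1]
```

>>> carry_out(
  targets=[
    [3,0,0,0,0,0,0],
    [5,0,0,0,0,0,0],
    [5,0,0,0,0,0,0],
  ],
)

```text
clock: 18.65
tool_pos: [0.6205, 0.2455, 0.0341]
tcp_rot: [0.003, 0.673, 0.739, -0.003]
wrist_force: [-0.5, -9.6, 5.8]
grip_width: 0.01
```

>>> carry_out(
  targets=[
    [-7,0,0,0,0,0,0],
    [-7,0,0,0,0,0,20],
    [-7,0,0,0,0,0,20],
    [-7,0,-15,0,0,0,20],
    [-7,0,-45,0,0,0,20],
  ],
)

```text
clock: 19.07
tool_pos: [0.6151, 0.2467, 0.0748]
tcp_rot: [-0.003, 0.671, 0.741, -0.004]
wrist_force: [-0.0, 0.3, -0.3]
grip_width: 0.232
```

>>> carry_out(
  targets=[
    [0,0,-40,0,0,0,20],
    [-40,0,-60,0,0,0,20],
    [-80,0,-70,0,0,0,20],
    [-120,0,-70,0,0,0,20],
    [-160,0,-70,0,0,0,20],
  ],
)

```text
clock: 19.48
tool_pos: [0.6367, 0.0873, 0.1518]
tcp_rot: [0.001, 0.671, 0.741, 0.002]
wrist_force: [0.9, -0.1, 0.1]
grip_width: 0.234
```

>>> carry_out(
  targets=[
    [-40,0,0,0,0,0,20],
    [-60,0,0,0,0,0,20],
    [-60,0,0,0,0,0,20],
  ],
)

```text
clock: 19.73
tool_pos: [0.6415, 0.0182, 0.1506]
tcp_rot: [0.002, 0.676, 0.737, -0.001]
wrist_force: [-0.3, -1.1, -0.6]
grip_width: 0.237
```

```bash
python3 -c "
from view import *
t,s=look('b6')
go((.632,.1197,.034,.097))
for k,yy in (('red',-.0395),('yellow',-.1185),('blue',-.1915)):
    p0=(.567-.0968*yy,.430+.9953*yy,.097)
    for nm,ds in (('t',[t]),('s',[s])):
        x,f,a=fitbin(ds,k,p0); d=x[:2]-[.567,.43]; print(k,nm,x.round(4),round(f),a,'rail',round(.9953*d[0]+.0968*d[1],4),round(-.0968*d[0]+.9953*d[1],4))
"
```

```text
t 19.83 tcp [0.6414 0.0267 0.1497] F [-1.5  0.3  0.4] grip 0.238 j [-0.5   0.49  0.52  1.71 -0.28  1.02  0.2 ]
[ 93.3  -0.7 115.8] [ 0.1 -0.1 -0.1]
red t [0.571  0.3939 0.1943] 219 [np.float32(1350.0)] rail 0.0004 -0.0363
red s [ 0.5554  0.3978 -0.0229] 423 [np.float32(382.0)] rail -0.0147 -0.0309
yellow t [0.5792 0.3169 0.116 ] 120 [np.float32(1436.0)] rail 0.0012 -0.1138
yellow s [ 0.5601  0.3137 -0.0252] 435 [np.float32(448.0)] rail -0.0181 -0.1151
blue t [0.5781 0.2401 0.0713] 64 [np.float32(804.0)] rail -0.0073 -0.1901
blue s [ 0.5808  0.2483 -0.0867] 145 [np.float32(499.0)] rail -0.0038 -0.1821
```

View pics/b6_s.png

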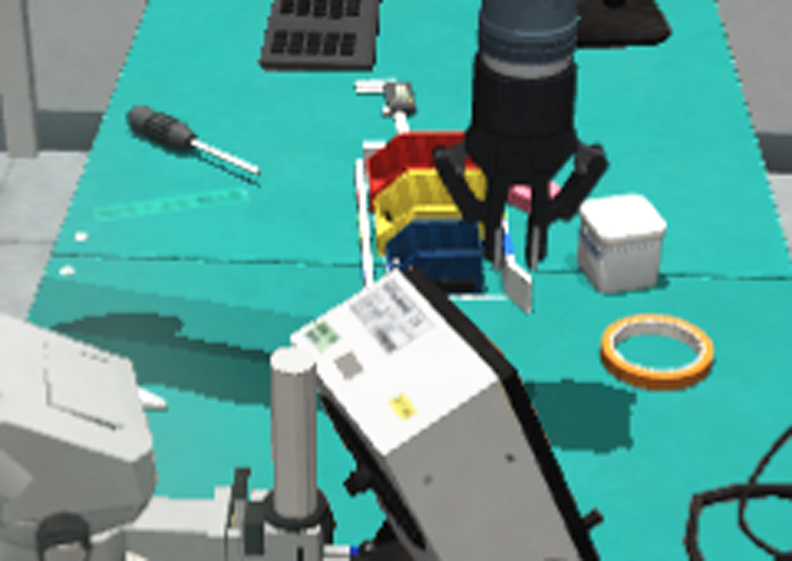

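View pics/b6_t.png

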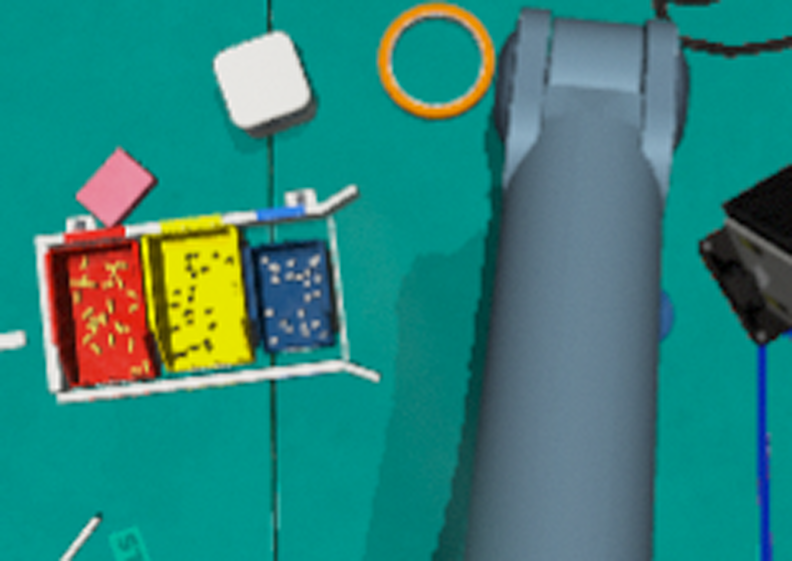

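```bash
python3 -c "
from view import *
from rail import draw,drawbin
t=manip.get_image('top')
x,y,w,h,k=178,200,105,75,7.5
im=cv2.resize(t['img'][y:y+h,x:x+w,::-1],None,fx=k,fy=k,interpolation=cv2.INTER_CUBIC); cv2.imwrite('pics/f0.png',im); im=im.copy()
O=(.567,.43)
for kd,xx,yy in (('red',0,-.0395),('yellow',0,-.1185),('blue',-.0075,-.1915)):
    drawbin(t,im,kd,(O[0]+.9953*xx-.0968*yy,O[1]+.0968*xx+.9953*yy,.097),x,y,k)
cv2.imwrite('pics/f1.png',im)"
```

```text
(no output)
```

View pics/f1.png

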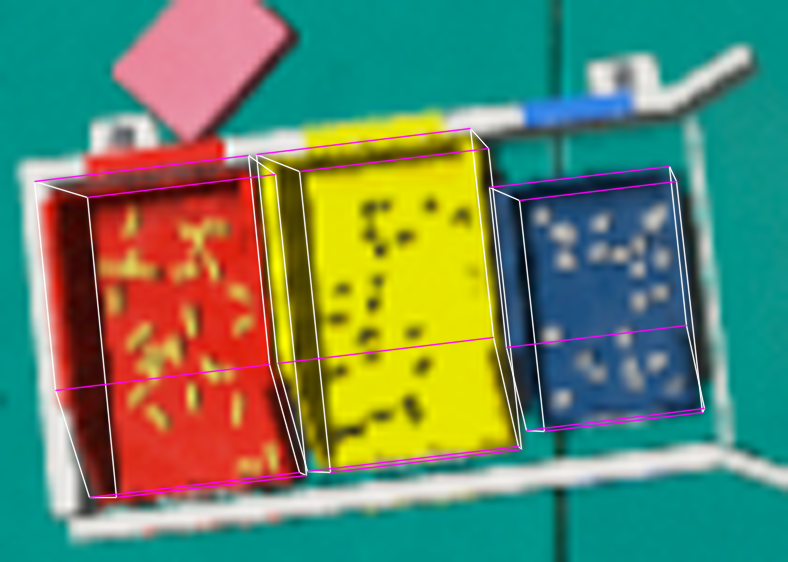

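View pics/f0.png

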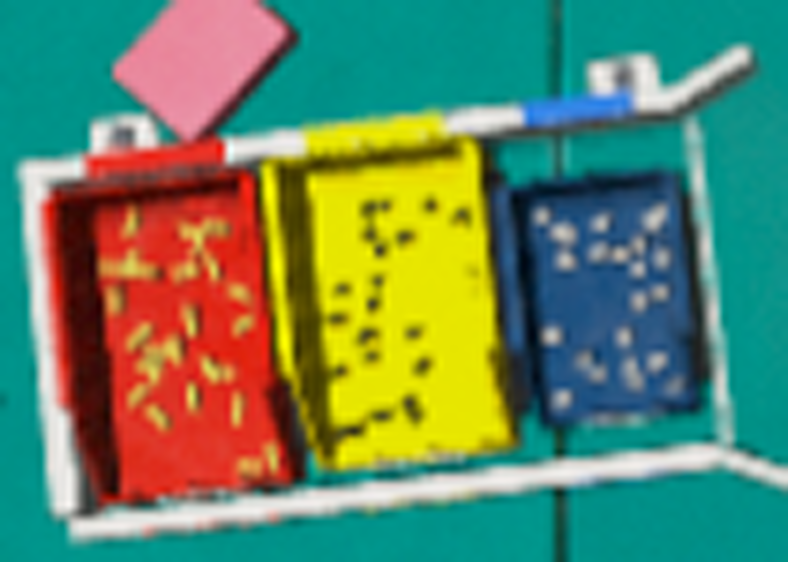

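```bash
python3 -c "
from bench import manip
s=manip.sense(); print(s['clock'],s['wrist_force'],s['tool_pos'])
print(manip.hand_in())"
```

```text
19.8833 [0.03717377 0.86660956 0.29270761] [0.64128748 0.02915308 0.14928569]
the job is handed in; nothing more can be done
None
```

I loaded all three bins into the rail and handed the job in at about 19.9 s of the 72 s allowed; no verdict was reported. I gripped each bin by the top of its back wall, slid it flat along the bench to the mouth and into the lane, pushed it to contact, and released it. The order from the closed end is red, yellow, blue, with the low fronts facing the low front rail.

**Last checks that passed:**
- **Contact:** each bin stopped against its neighbour or the end stop, at about 7 N for red, 10 N for yellow and 10 N for blue.
- **Position:** in the final top view all three bins look square and touching, within about 2 mm of the drawn home outlines. The blue bin's outer edge lies at the white mouth line.
- **Bystanders:** the tub, tape and pink box look unmoved. The caliper was only partly in view and the reel mostly hidden behind the arm, though nothing went near them.
- **Arm:** it stood clear at a height of 0.15 m with nothing in the gripper.

**Checks that disagreed:**
- **Rail position:** my first estimate of the rail's position along y (0.4275 m) was about 2.5 mm short of the silhouette fit and of where the red bin actually stopped (0.430 m), so I used 0.430 m.
- **Automatic outline fits at the end:** several disagreed with the drawn outlines. The top-view fit of red gave a yaw about 0.1 rad off, and the side-view fits were off by up to 18 mm and about 0.2 rad. The red and yellow patches merge with the bins in the top view, and the bins are partly hidden in the side view. I relied on the drawn outlines and the contact forces instead.

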